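Slide the top palette case off its stack and seat it in the packing jig

ROBOT

A 6-joint arm with a two-finger parallel gripper is mounted at the origin on the work surface. World frame = base frame: x ahead of the robot, y to its left, z up, the work surface at z = 0. Lengths are in m, angles in rad, forces in N, time in s.
With the tool pointing down it reaches from about 0.325 to 1 m from the base axis. Payload 5.1 kg.
Tool frame: the origin (TCP) lies at the very end of the fingers, on their centre line; the grasp point (between the pads) lies 19 mm behind it; y points along the fingers, x is the direction in which the jaws open and shut, and the axes are right-handed (so a half turn about y gives the same grasp; the last joint's range is limited). The gripper opens to 85 mm and grips with 20 to 120 N. Pads are 22 mm wide; open, the fingers measure 114 mm over their backs; the gripper's body (76 mm by 85 mm) begins 54 mm behind the grasp point. The pads swing forward as they close: fully open they stand 13 mm farther back than shut.
Start: joints at [1.081, 0.124, 1.65, -0, 1.367, -0.083], TCP at [0.257, 0.597, 0.231] pointing down, gripper open.
Joint ranges: [-2.61, 2.61], [-1.02, 2.33], [0.03, 2.71], [-1.35, 4.49], [0.32, 2.68], [-2.91, 2.91]. Speed limits (rad/s): [2.57, 2.57, 3.14, 3.14, 3.14, 3.14].

INTERFACE

Orientations are given as a 3x3 rotation matrix whose columns are the frame's x, y, z axes.
In Python, from rig import get_obs, grab_frame, sign_off, spot_in, regions_of gives the robot as it stands.
- The arm moves only by the tool jog_arm, never from a script. Its argument "increments" is a list of rows, each an object of numbers: "grip": the gripper command: -1 is fully open, 1 is shut, values between are in proportion; "x", "y", "z": the shift along the tool's x, y, z in m; "spin": the turn about the tool's y in rad. A call has 1 to 5 rows; each row is the pose to reach, as a shift and turn from the pose commanded when the call began, along the tool's axes at that moment; what a row does not reach only later rows make up. A row lasts 1/10 s, in which the tool goes at most 50 mm and 8.59 degrees, less where a joint would pass 70% of its speed; a pose out of reach is approached as far as the arm can. A call with a gripper value outside its range is refused whole. The fingers move at their own pace and stop on an object; "grip_force" is the grip in N (left out, the last holds). Time passes only in rows, so rows that repeat a pose let the fingers close. It gives the time, the measured TCP pose, the force and the opening at its end, in the units of the state.
- get_obs(): the state, without advancing time (a new reading comes with each control period).
- grab_frame(name): name is "scene" or "top" or "wrist"; returns a dict with "color" (420x560x3 uint8, red, green, blue), "fx", "fy", "cx", "cy" (pixels), "world_from_camera" (4x4, takes a point from camera to world coordinates); the wrist camera has in their place "mount" (4x4, takes a point from camera to tool coordinates, whose origin is the TCP and whose axes are the tool frame's). Camera axes: x right, y up, looking along -z (the intrinsics and any distortion apply to the point x, -y, -z); pixel columns grow to the right and rows downward; lengths in m; the calibration is good to about 2 mm. A picture is of the moment at which its call begins: read the wrist's pose just before it. There is no depth.
- sign_off(): hands the job in, once; it reports no verdict.
Trained networks look in a picture, given as the dict that the camera call returned (one of the last four; its "shot" number tells which), for a name from the list of things; names that differ only in an ending like _2 or _b are one class to them, and where a whole thing is asked for, a point or a joint stands for the part that bears it (a point fixed in the world has none). Each returns a list of dicts, best first, with "score" (0 to 1); they miss things now and then, are a little off and sometimes report something else, mostly with a low value. They report only what shows in the picture. A call takes as long as a camera call. They do not tell look-alikes from the thing itself.
- spot_in(picture, thing): "uv" ([column, row] in pixels, amid what is visible of it).
- regions_of(picture, thing): "region" (420x560 bool, what is visible of it) and "uv" ([column, row] in pixels, amid what is visible of it).
The state is a dict: "t": time; "joint_positions": joint angles; "qvel": joint speeds; "effort": joint torques, N m; "eef_pos": TCP position; "orientation": TCP orientation; "ft_force": force on the tool from outside, world axes, zero at the start; "torque": the same for the moment, N m; "grip_width": opening from 0.0 (shut) to 1.0 (fully open).
Only numpy, scipy, OpenCV 4.12 (cv2) and the standard library are available. Lean on these libraries where they do the work, as an engineer would, in place of code of your own. Each camera call takes 0.05 s, during which the arm holds its last target.

TASK

Slide the top flat case off the stack of three onto the raised shelf of the jig beside it, without lifting it or shifting the two cases below. Push it sideways flush against the short side stop and press it there with about 8 newtons for half a second; then slide it along that stop, away from the stack, until you feel it meet the adjustable end bar, and press it home there in the same way. Never push it against a stop with more than 18 newtons, leave it lying there flat and let go, and leave the other things on the bench alone.

Things in the scene. Friction and masses are not known exactly. Their poses are not given: they have to be found in the camera images.
- jig: Fixed wooden jig. Origin: on the bench top, mid-width, z up. Base board 190 mm (x -95 to 95), y -125 to 155, 12 mm high. Solid raised shelf from jig y +8 to +155 mm, full width in x, top 40 mm above the bench, carries the stops. The stack stands on the low part near jig x -10, y -52. Home, the top case's origin is at jig x +15, z +40 mm, square to the jig.
- end_stop: Fixed dark steel rail of the end stop, 130 mm along jig x; origin at jig x -10, y +132, z +40 mm, axes as the jig's. Before it (jig -y) stands an aluminium bar, 130 x 12 x 12 mm, on two rods, rigidly clamped. Its working face looks to the stack and lies anywhere from 12 to 36 mm before the origin (jig y 96 to 120): this setting is not measured, find it by touch.
- side_stop: Fixed rigid aluminium bar, 60 mm long along jig y, 12 mm thick, 12 mm high, top 52 mm above the bench. Origin: middle of the lower edge of its working face, which looks to jig -x, at jig x +75, y +60, z +40 mm. Axes as the jig's.
- case_top: Flat black closed plastic case, 120 (x) x 80 (y) x 15 mm high, edges rounded 2 mm, 140 to 280 g, grey panel on the lid, flat metal clasp mid -x side. Origin: centre of its underside, 42 mm above the bench on the stack (2 mm above the shelf). Axes within 0.12 rad of the jig's. Slides with plain friction (about 0.6).
- case_middle: The second case, same size, under the top one; its top is 42 mm above the bench. Must stay where it is.
- case_bottom: The lowest case, same size, standing on the jig's base board. Must stay where it is.
- drink: Bystander: clear bottle with black cap, 60 mm diameter, 170 mm high, origin at the centre of its underside.
- gift_box: Bystander: cardboard box with a pale lid, 94 x 94 x 72 mm, origin at the centre of its underside.
- tape_roll: Bystander: cardboard-brown roll, 96 mm across, 48 mm high, open in the middle, origin at the centre of its underside.
There are look-alikes about, which are no part of the job. Leave any green look-alike of the case_top alone.

How it is judged:
By the outcome, as a careful person would: the job done as asked, in the order asked, and still so for the second after the job is handed in, with the robot touching nothing.
It also fails if it takes over 67 s, if anything falls off the work surface, if the arm or the gripper's body presses on something with over 40 N, if the wrist force passes 120 N, or if a joint passes its speed limit or range.

## Working session

There is one attempt and no reset: what is moved stays moved. The work goes in short steps, Python scripts to look and compute and a tool call to move; the robot and the scene stay as the last step left them, time stands still between calls to the robot, and variables do not carry over. Pictures are saved under pics/ and viewed, and the job is handed in when it is done.

Besides the shell and the picture viewer there is one more tool, called after "Call:" as name(argument=value, ...) on one line, values as JSON. jog_arm: Moves the arm, as the interface text tells. Its arguments: {"type":"object","properties":{"increments":{"type":"array"},"grip_force":{"type":"number"}},"required":["increments"]}

```bash
mkdir -p pics; ls
python3 - <<'E'
from rig import *
import cv2,json,pickle
o=get_obs();print(o)
for n in ["scene","top","wrist"]:
    f=grab_frame(n);cv2.imwrite(f"pics/{n}0.png",f["color"][:,:,::-1]);pickle.dump(f,open(f"pics/{n}0.pkl","wb"))
    print(n,{k:v for k,v in f.items() if k!="color"})
    for t in ["case_top","jig","side_stop","end_stop"]:
        try: print(t,[(r["uv"],r["score"]) for r in spot_in(f,t)])
        except Exception as e: print(e)
E
```

```text
pics
{'t': 0.0, 'joint_positions': array([ 1.08139439e+00,  1.24519093e-01,  1.65169457e+00,  1.33821718e-05,
        1.36751709e+00, -8.26120082e-02]), 'qvel': array([ 3.62809175e-05, -1.40828314e-03,  7.03159003e-04,  8.72399667e-04,
       -8.76839012e-04, -2.05378584e-04]), 'effort': array([-1.87585923e-03, -4.23587036e+01, -3.65466392e+01, -1.30672943e-04,
        6.33180709e-03,  6.92621214e-07]), 'eef_pos': array([0.25691716, 0.59639111, 0.23003182]), 'orientation': array([[ 3.95664669e-01, -1.01668236e-03, -9.18394488e-01],
       [ 9.18392581e-01, -1.88095121e-03,  3.95665930e-01],
       [-2.12972180e-03, -9.99997714e-01,  1.89487597e-04]]), 'ft_force': array([-0.18425976,  0.03007725,  0.93947718]), 'torque': array([ 0.01947637, -0.09575643, -0.02151607]), 'grip_width': 0.9985285587743586}
scene {'fx': 434.92333550948126, 'fy': 434.92333550948126, 'cx': 277.8354677498804, 'cy': 209.50992983971682, 'world_from_camera': array([[ 0.8794707 , -0.32660343,  0.34621018,  1.10610825],
       [ 0.4758322 ,  0.61973783, -0.62410635, -0.84253117],
       [-0.01072427,  0.7136212 ,  
[... 660 characters left out ...]
9, 147.4], 0.92), ([286.0, 211.9], 0.85), ([325.9, 280.5], 0.81)]
jig [([253.1, 209.4], 0.62)]
side_stop [([250.1, 179.4], 0.68)]
end_stop [([221.0, 210.2], 0.73), ([416.0, 292.1], 0.25)]
wrist {'fx': 343.5998395000621, 'fy': 343.5998395000621, 'cx': 273.6435442121768, 'cy': 206.5459104519426, 'mount': array([[ 9.99999196e-01,  3.05799827e-05,  1.26773631e-03,
         1.66553774e-03],
       [ 1.19385128e-03,  3.14365680e-01, -9.49301214e-01,
        -1.42836941e-01],
       [-4.27562401e-04,  9.49301964e-01,  3.14365391e-01,
         8.05280437e-02],
       [ 0.00000000e+00,  0.00000000e+00,  0.00000000e+00,
         1.00000000e+00]]), 'shot': 3}
case_top []
jig []
side_stop []
end_stop []
```

View pics/scene0.png

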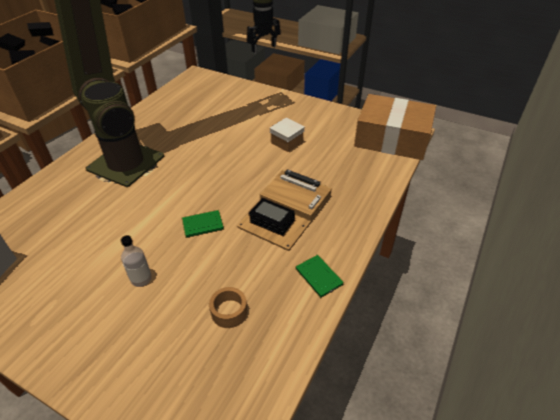

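View pics/top0.png

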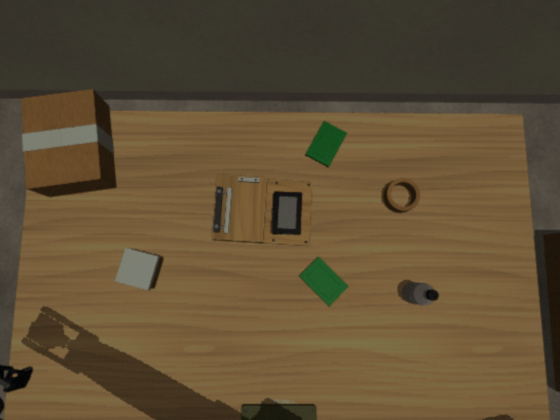

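The scene view shows the black stack at (271,215) on the jig, with green look-alikes at (203,223) and (319,276). In the top view the stack is at (287,212), the end bar at (228,210) and the side stop at (250,180). The green ones are at (326,144) and (324,281). I choose the black case on the jig and will check it in a close crop.

Run:
```python
import cv2,pickle
f=pickle.load(open("pics/top0.pkl","rb"))["color"][:,:,::-1]
c=f[165:255,200:325];cv2.imwrite("pics/crop_top.png",cv2.resize(c,None,fx=6,fy=6,interpolation=cv2.INTER_CUBIC))
f=pickle.load(open("pics/scene0.pkl","rb"))["color"][:,:,::-1]
c=f[160:255,225:345];cv2.imwrite("pics/crop_scene.png",cv2.resize(c,None,fx=6,fy=6,interpolation=cv2.INTER_CUBIC))
```

```text
(no output)
```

View pics/crop_top.png

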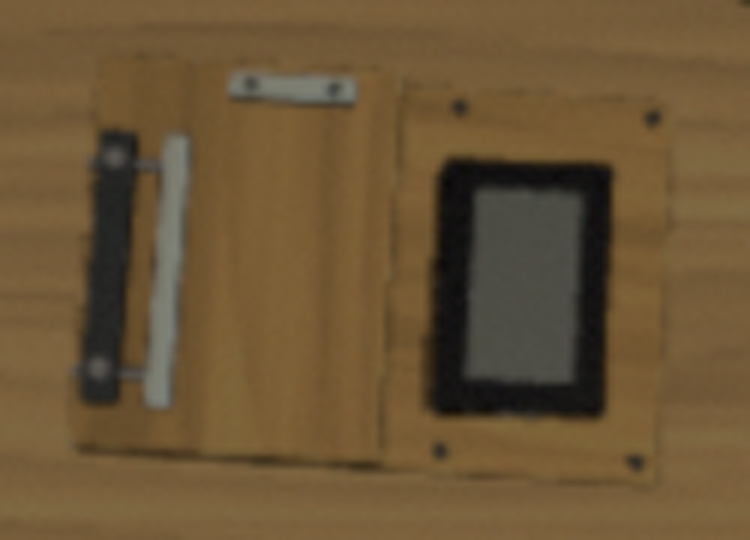

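View pics/crop_scene.png

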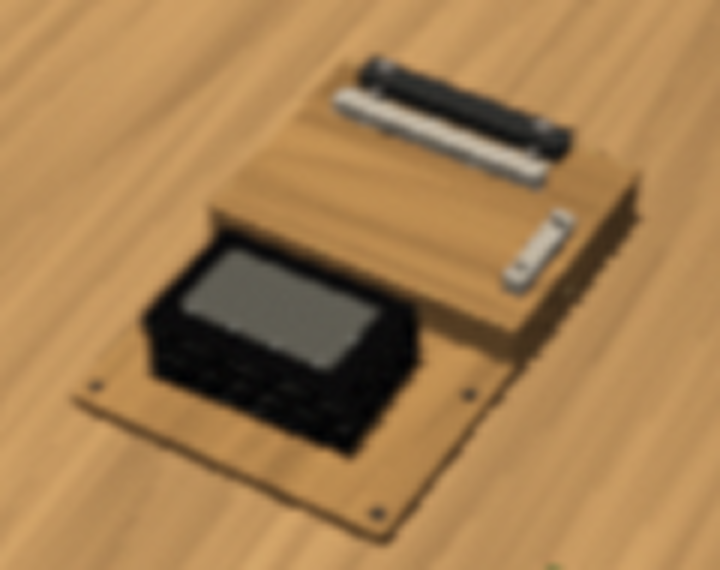

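The crop confirms the black case with the grey panel on top of the stack. Next I'll fit the jig and case poses from corners in both cameras.

```bash
cat > h.py <<'E'
import numpy as np,pickle,cv2
from scipy.optimize import least_squares
def proj(f,P):
    T=np.linalg.inv(f["world_from_camera"]);p=np.asarray(P)@T[:3,:3].T+T[:3,3]
    return np.c_[f["cx"]+f["fx"]*p[:,0]/-p[:,2], f["cy"]-f["fy"]*p[:,1]/-p[:,2]]
def ray(f,uv,z,T=None):
    T=f["world_from_camera"] if T is None else T
    d=np.array([(uv[0]-f["cx"])/f["fx"],-(uv[1]-f["cy"])/f["fy"],-1]);d=T[:3,:3]@d
    return T[:3,3]+d*(z-T[2,3])/d[2]
def pl(p,P):
    c,s=np.cos(p[2]),np.sin(p[2]);P=np.asarray(P,float)/1000
    return np.c_[p[0]+c*P[:,0]-s*P[:,1],p[1]+s*P[:,0]+c*P[:,1],P[:,2]]
E
cat > fit.py <<'E'
from h import *
ft=pickle.load(open("pics/top0.pkl","rb"));fs=pickle.load(open("pics/scene0.pkl","rb"))
U=lambda a,o:(np.array(a,float)+.5)/6-.5+np.array(o)
Jt=[(95,155,40),(-95,155,40),(-95,8,40),(95,-125,12),(-95,-125,12),(75,90,52),(75,30,52)]
ut=U([(97,55),(73,450),(383,468),(668,97),(655,485),(230,102),(355,105)],(200,165))
Js=[(-95,8,40),(95,8,40),(95,155,40),(95,-125,12),(-95,-125,12)]
us=U([(213,208),(513,333),(640,178),(385,545),(72,400)],(225,160))
r=lambda p:np.r_[(proj(ft,pl(p,Jt))-ut).ravel(),(proj(fs,pl(p,Js))-us).ravel()]
s=least_squares(r,[.45,.05,0]);print("jig",s.x);print(r(s.x).reshape(-1,2).round(1))
for nm,g in (("top",lambda p:(proj(ft,pl(p,Jt))-ut).ravel()),("scene",lambda p:(proj(fs,pl(p,Js))-us).ravel())): print(nm,least_squares(g,s.x).x)
C=[(60,40,57),(60,-40,57),(-60,-40,57),(-60,40,57)]
ct=U([(445,160),(612,163),(602,415),(430,412)],(200,165))
cs=U([(420,317),(350,412),(145,320),(232,235)],(225,160))
# scene: +x+y, +x-y, -x-y, -x+y
r2=lambda p:np.r_[(proj(ft,pl(p,C))-ct).ravel(),(proj(fs,pl(p,C))-cs).ravel()]
c=least_squares(r2,[.45,0,0]).x;print("case",c,r2(c).reshape(-1,2).round(1))
print("case top-only",least_squares(lambda p:(proj(ft,pl(p,C))-ct).ravel(),c).x)
J=s.x;R=np.array([[np.cos(J[2]),-np.sin(J[2])],[np.sin(J[2]),np.cos(J[2])]])
print("case in jig mm",1000*R.T@(c[:2]-J[:2]),c[2]-J[2])
for uv in [(187,135),(170,408)]:
    w=ray(ft,U([uv],(200,165))[0],.052);print("bar face jig",1000*R.T@(w[:2]-J[:2]))
for uv in [(338,100),(540,185),(338,100)]:
    w=ray(fs,U([uv],(225,160))[0],.05);print("bar scene jig",1000*R.T@(w[:2]-J[:2]))
E
python3 fit.py
```

```text
jig [ 0.63914302  0.03184889 -0.04388139]
[[ 0.5  0.1]
 [-0.4 -0.2]
 [ 0.  -0.6]
 [ 1.2  0.2]
 [ 0.9 -0.3]
 [-0.  -0.8]
 [ 0.2 -0.2]
 [-1.2 -0.4]
 [ 0.5 -0.3]
 [ 0.1 -1.7]
 [ 0.3 -1.4]
 [-0.4 -0.9]]
top [ 0.63843182  0.03278051 -0.04132365]
scene [ 0.64150692  0.02868405 -0.05354876]
case [ 0.6294744  -0.02235602 -0.04441843] [[ 0.4 -1.4]
 [ 0.7 -0.4]
 [ 0.6 -0.4]
 [ 0.6 -1.3]
 [ 0.6 -2. ]
 [-1.  -1.4]
 [-0.6 -0.5]
 [-1.1 -1.7]]
case top-only [ 0.6270322  -0.02075922 -0.03574719]
case in jig mm [ -7.28148651 -54.57686797] -0.0005370427833765803
bar face jig [ 55.60232933 109.16662106]
bar face jig [-74.68111525 108.35848134]
bar scene jig [-72.1911134  110.46896596]
bar scene jig [ 58.49500995 104.19195272]
bar scene jig [-72.1911134  110.46896596]
```

```bash
cat >> h.py <<'E'
def plan(target,heading):
    from rig import get_obs
    o=get_obs();R=o["orientation"];d=np.array(target)-o["eef_pos"]
    h=np.arctan2(R[1,0],R[0,0]);sp=-(heading-h);sp=(sp+np.pi)%(2*np.pi)-np.pi
    print("t",o["t"],"pos",o["eef_pos"].round(4),"h",h.round(4),"shift",(R.T@d).round(4),"spin",round(sp,4),"F",o["ft_force"].round(2),"q",o["joint_positions"].round(2))
E
python3 -c "
from h import *
plan([.635,.06,.28],-.043)"
```

```text
t 0.75 pos [0.2572 0.5969 0.2313] h 1.164 shift [-0.3436 -0.0487 -0.5594] spin 1.207 F [-0.16 -0.1  -0.13] q [ 1.08  0.12  1.65 -0.    1.37 -0.08]
```

Call:
jog_arm(increments=[{"x":-0.024,"y":-0.0035,"z":-0.04,"spin":0.1,"grip":-1},{"x":-0.048,"y":-0.007,"z":-0.08,"spin":0.2,"grip":-1},{"x":-0.072,"y":-0.0105,"z":-0.12,"spin":0.3,"grip":-1},{"x":-0.096,"y":-0.014,"z":-0.16,"spin":0.4,"grip":-1},{"x":-0.12,"y":-0.0175,"z":-0.2,"spin":0.5,"grip":-1}])

```text
t: 1.25
eef_pos: [0.3942, 0.4061, 0.2492]
orientation: [[0.79, 0.0, -0.613], [0.613, 0.0, 0.79], [0.001, -1.0, -0.0]]
ft_force: [1.2, -0.1, 0.6]
grip_width: 0.996
```

```bash
python3 -c "
from h import *
plan([.635,.06,.28],-.043)"
```

```text
t 1.25 pos [0.3942 0.4061 0.2492] h 0.6603 shift [-0.022  -0.0308 -0.4211] spin 0.7033 F [ 1.24 -0.07  0.55] q [ 0.71 -0.07  1.82 -0.    1.39  0.05]
```

Call:
jog_arm(increments=[{"x":-0.003,"y":-0.004,"z":-0.045,"spin":0.12},{"x":-0.005,"y":-0.008,"z":-0.09,"spin":0.24},{"x":-0.007,"y":-0.012,"z":-0.135,"spin":0.36},{"x":-0.01,"y":-0.016,"z":-0.18,"spin":0.48},{"x":-0.012,"y":-0.02,"z":-0.225,"spin":0.6}])

```text
$.increments[0]: bad value
```

```bash
python3 -c "
from h import *
plan([.635,.06,.28],-.043)"
```

```text
t 1.25 pos [0.3942 0.4061 0.2492] h 0.6603 shift [-0.022  -0.0308 -0.4211] spin 0.7033 F [ 1.24 -0.07  0.55] q [ 0.71 -0.07  1.82 -0.    1.39  0.05]
```

Call:
jog_arm(increments=[{"x":-0.003,"y":-0.004,"z":-0.045,"spin":0.12,"grip":-1},{"x":-0.005,"y":-0.008,"z":-0.09,"spin":0.24,"grip":-1},{"x":-0.007,"y":-0.012,"z":-0.135,"spin":0.36,"grip":-1},{"x":-0.01,"y":-0.016,"z":-0.18,"spin":0.48,"grip":-1},{"x":-0.012,"y":-0.02,"z":-0.225,"spin":0.6,"grip":-1}])

```text
t: 1.75
eef_pos: [0.5234, 0.2213, 0.2693]
orientation: [[0.998, 0.001, -0.059], [0.059, 0.0, 0.998], [0.001, -1.0, 0.0]]
ft_force: [1.4, 0.3, -0.1]
grip_width: 1.001
```

```bash
python3 -c "
from h import *
plan([.635,.06,.28],-.043)"
```

```text
t 1.75 pos [0.5234 0.2213 0.2693] h 0.059 shift [ 0.1019 -0.0107 -0.1676] spin 0.102 F [ 1.35  0.34 -0.1 ] q [ 0.31 -0.08  1.79  0.    1.43  0.25]
```

Call:
jog_arm(increments=[{"x":0.025,"y":-0.003,"z":-0.041,"spin":0.05,"grip":-1},{"x":0.05,"y":-0.006,"z":-0.083,"spin":0.1,"grip":-1},{"x":0.076,"y":-0.009,"z":-0.125,"spin":0.102,"grip":-1},{"x":0.1,"y":-0.011,"z":-0.165,"spin":0.102,"grip":-1},{"x":0.1,"y":-0.011,"z":-0.165,"spin":0.102,"grip":-1}])

```text
t: 2.25
eef_pos: [0.6353, 0.06, 0.2798]
orientation: [[0.999, 0.001, 0.044], [-0.044, -0.002, 0.999], [0.001, -1.0, -0.001]]
ft_force: [-0.5, 0.8, 0.1]
grip_width: 1.0
```

Run:
```python
from rig import *
import cv2,pickle
from h import *
plan([.635,.06,.28],-.043)
o=get_obs();f=grab_frame("wrist")
T=np.eye(4);T[:3,:3]=o["orientation"];T[:3,3]=o["eef_pos"];f["world_from_camera"]=T@f["mount"]
cv2.imwrite("pics/wrist1.png",f["color"][:,:,::-1]);pickle.dump(f,open("pics/wrist1.pkl","wb"))
```

```text
t 2.25 pos [0.6353 0.06   0.2798] h -0.0437 shift [-0.0003 -0.0002 -0.    ] spin -0.0007 F [-0.51  0.78  0.06] q [ 0.01  0.07  1.62 -0.    1.44  0.05]
```

View pics/wrist1.png

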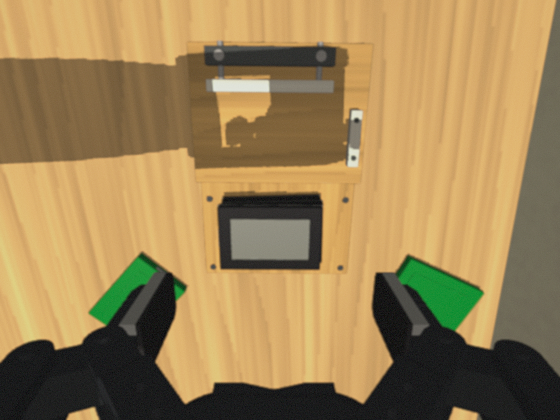

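Wrist view: the end bar is at (270,86), the side stop at (355,138), the top case at (270,238), the middle case's edge is just visible above it, and the green look-alikes are at (138,290) and (440,295). The open fingertips appear 13 mm behind the TCP. Next, an enlarged crop for a refined fit.

Run:
```python
import cv2
f=cv2.imread("pics/wrist1.png")
cv2.imwrite("pics/wc1.png",cv2.resize(f[35:180,180:380],None,fx=4,fy=4,interpolation=cv2.INTER_CUBIC))
cv2.imwrite("pics/wc2.png",cv2.resize(f[165:285,190:370],None,fx=4,fy=4,interpolation=cv2.INTER_CUBIC))
```

```text
(no output)
```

View pics/wc1.png

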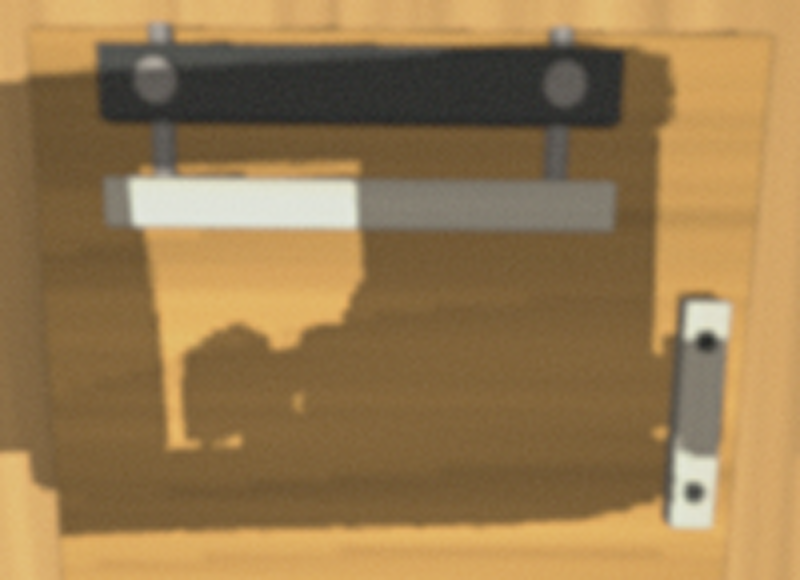

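View pics/wc2.png

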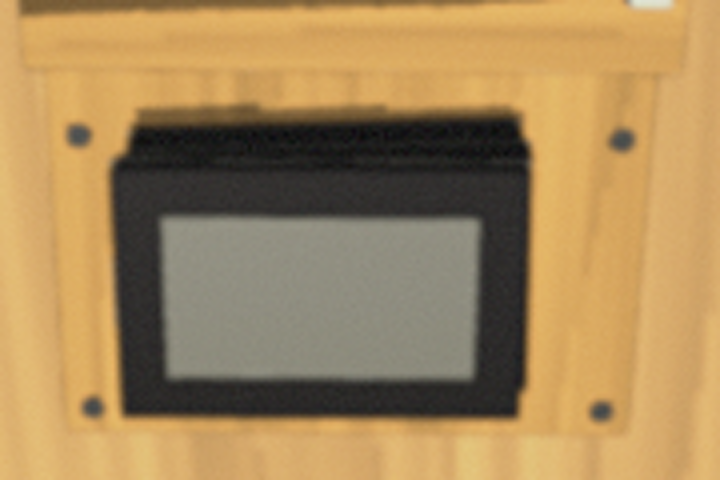

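```bash
cat > fit2.py <<'E'
from h import *
f=pickle.load(open("pics/wrist1.pkl","rb"))
U=lambda a,o:(np.array(a,float)+.5)/4-.5+np.array(o)
J=[(-95,155,40),(95,155,40),(75,90,52),(75,30,52),(-95,8,40),(95,8,40),(-95,-125,12),(95,-125,12)]
u=np.r_[U([(28,28),(775,37),(688,299),(670,525)],(180,35)),U([(25,67),(683,72),(70,428),(627,434)],(190,165))]
r=lambda p:(proj(f,pl(p,J))-u).ravel()
s=least_squares(r,[.64,.03,-.043]);print("jig",s.x);print(r(s.x).reshape(-1,2).round(1))
C=[(-60,40,57),(60,40,57),(60,-40,57),(-60,-40,57)]
c=U([(112,160),(530,163),(520,416),(122,415)],(190,165))
r2=lambda p:(proj(f,pl(p,C))-c).ravel()
k=least_squares(r2,[.63,-.02,0]).x;print("case",k,r2(k).reshape(-1,2).round(1))
j=s.x;R=np.array([[np.cos(j[2]),-np.sin(j[2])],[np.sin(j[2]),np.cos(j[2])]])
print("case in jig",1000*R.T@(k[:2]-j[:2]),k[2]-j[2])
for uv in U([(105,225),(615,230)],(180,35)):
    w=ray(f,uv,.052);print("bar",1000*R.T@(w[:2]-j[:2]))
m=least_squares(lambda p:(proj(f,pl(p,[(-60,40,42),(60,40,42)]))-U([(133,128),(522,118)],(190,165))).ravel(),k).x
print("middle",1000*R.T@(m[:2]-j[:2]),m[2]-j[2])
E
python3 fit2.py
```

```text
jig [ 0.64018336  0.03531357 -0.0527758 ]
[[-0.5 -0.9]
 [ 0.6 -1.4]
 [-0.   0.2]
 [ 0.   0.6]
 [-0.5  0.6]
 [ 0.6  0.7]
 [-1.   1. ]
 [ 0.8  0.6]]
case [ 0.62829265 -0.01761455 -0.0489177 ] [[-1.3  0.1]
 [ 1.4 -0.2]
 [ 0.5  0.2]
 [-0.6  0. ]]
case in jig [ -9.08212633 -53.48167534] 0.0038581013608909726
bar [-75.37168158 107.07234873]
bar [ 54.99448852 106.98304327]
middle [ -6.26403569 -46.90459958] 0.035738264469209774
```

```bash
python3 -c "
from h import *
plan([.6255,-.087,.10],-.05)"
```

```text
t 2.3 pos [0.6341 0.0623 0.2796] h -0.042 shift [-0.0022  0.1796 -0.1495] spin 0.008 F [-0.12  0.43 -0.88] q [ 0.01  0.07  1.63 -0.    1.44  0.06]
```

Call:
jog_arm(increments=[{"x":0,"y":0.0,"z":-0.045,"spin":0.008,"grip":-1},{"x":0,"y":0.0,"z":-0.09,"spin":0.008,"grip":-1},{"x":-0.002,"y":0.02,"z":-0.13,"spin":0.008,"grip":-1},{"x":-0.002,"y":0.06,"z":-0.148,"spin":0.008,"grip":-1},{"x":-0.002,"y":0.1,"z":-0.148,"spin":0.008,"grip":-1}])

```text
t: 2.8
eef_pos: [0.6256, -0.0846, 0.1802]
orientation: [[0.999, 0.003, 0.048], [-0.048, -0.001, 0.999], [0.003, -1.0, -0.001]]
ft_force: [0.0, 0.7, -0.2]
grip_width: 0.998
```

Run:
```python
from h import *
from rig import *
for i in range(5):
    plan([.6255,-.087,.10],-.05); f=grab_frame("wrist")
```

```text
t 2.8 pos [ 0.6256 -0.0846  0.1802] h -0.0481 shift [-0.0002  0.0802 -0.0023] spin 0.0019 F [ 0.04  0.7  -0.25] q [-0.22  0.12  1.74 -0.    1.28 -0.17]
t 2.85 pos [ 0.6208 -0.0825  0.1705] h -0.0471 shift [ 0.0057  0.0704 -0.0044] spin 0.0029 F [-1.66  1.03 -5.66] q [-0.22  0.12  1.76  0.    1.27 -0.17]
t 2.9 pos [ 0.6207 -0.0817  0.1725] h -0.046 shift [ 0.0059  0.0724 -0.0052] spin 0.004 F [-0.76 -0.35 -1.29] q [-0.22  0.12  1.75  0.    1.28 -0.17]
t 2.95 pos [ 0.6229 -0.0818  0.1764] h -0.0453 shift [ 0.0034  0.0764 -0.0052] spin 0.0047 F [ 1.12  0.1  -0.18] q [-0.22  0.12  1.75  0.    1.28 -0.17]
t 3.0 pos [ 0.6249 -0.0819  0.1797] h -0.0448 shift [ 0.001   0.0797 -0.0051] spin 0.0052 F [-0.03  0.81  0.79] q [-0.22  0.12  1.74  0.    1.28 -0.17]
```

Call:
jog_arm(increments=[{"x":0,"y":0.02,"z":-0.005,"spin":0.003,"grip":-1},{"x":0,"y":0.04,"z":-0.005,"spin":0.003,"grip":-1},{"x":0,"y":0.055,"z":-0.005,"spin":0.003,"grip":-1},{"x":0,"y":0.06,"z":-0.005,"spin":0.003,"grip":-1},{"x":0,"y":0.06,"z":-0.005,"spin":0.003,"grip":-1}])

```text
t: 3.55
eef_pos: [0.6254, -0.0877, 0.1203]
orientation: [[0.999, 0.0, 0.048], [-0.048, -0.0, 0.999], [0.0, -1.0, -0.0]]
ft_force: [-0.3, 0.3, 0.1]
grip_width: 0.999
```

Call:
jog_arm(increments=[{"x":0,"y":0,"z":0,"spin":0,"grip":-1},{"x":0,"y":0,"z":0,"spin":0,"grip":-1},{"x":0,"y":0,"z":0,"spin":0,"grip":-1},{"x":0,"y":0,"z":0,"spin":0,"grip":-1}])

```text
t: 3.95
eef_pos: [0.6254, -0.0882, 0.1205]
orientation: [[0.999, 0.001, 0.049], [-0.049, -0.0, 0.999], [0.001, -1.0, -0.0]]
ft_force: [-0.5, 0.7, 0.1]
grip_width: 1.0
```

```bash
cat >> h.py <<'E'
def shot(cam,name):
    from rig import get_obs,grab_frame
    o=get_obs();f=grab_frame(cam)
    if cam=="wrist":
        T=np.eye(4);T[:3,:3]=o["orientation"];T[:3,3]=o["eef_pos"];f["world_from_camera"]=T@f["mount"]
    cv2.imwrite(f"pics/{name}.png",f["color"][:,:,::-1]);pickle.dump(f,open(f"pics/{name}.pkl","wb"));return f
E
python3 - <<'E'
from h import *
plan([.6255,-.087,.034],-.05); shot("wrist","wrist2"); plan([.6255,-.087,.034],-.05)
E
```

```text
t 3.95 pos [ 0.6254 -0.0882  0.1205] h -0.0491 shift [-0.0001  0.0865  0.0012] spin 0.0009 F [-0.5   0.73  0.09] q [-0.23  0.17  1.79 -0.    1.18 -0.18]
t 4.0 pos [ 0.6253 -0.0881  0.1202] h -0.049 shift [0.0001 0.0862 0.0012] spin 0.001 F [ 0.53 -0.53 -0.3 ] q [-0.23  0.17  1.79  0.    1.18 -0.18]
```

View pics/wrist2.png

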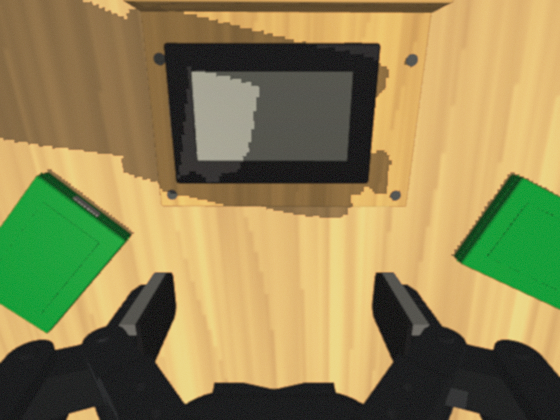

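Settled wrist view: top case rear edge runs from (178,183) to (368,183), and the fingertips are well behind it.

Run:
```python
from h import *
f=pickle.load(open("pics/wrist2.pkl","rb"))
a,b=[ray(f,u,.055) for u in [(178,183),(368,183)]];print(a,b,np.arctan2(*(b-a)[[1,0]]),np.linalg.norm(b-a))
a,b=[ray(f,u,.055) for u in [(165,43),(379,44)]];print(a,b,np.arctan2(*(b-a)[[1,0]]),np.linalg.norm(b-a))
```

```text
[ 0.56793448 -0.05678548  0.055     ] [ 0.68647284 -0.06265639  0.055     ] -0.04948707483788829 0.11868365885078214
[0.57169938 0.02268832 0.055     ] [0.68959746 0.01634415 0.055     ] -0.053758782235587416 0.11806864923017249
```

Call:
jog_arm(increments=[{"x":0.001,"y":0.025,"z":0.001,"spin":0.001,"grip":-1},{"x":0.001,"y":0.05,"z":0.001,"spin":0.001,"grip":-1},{"x":0.001,"y":0.07,"z":0.001,"spin":0.001,"grip":-1},{"x":0.001,"y":0.082,"z":0.001,"spin":0.001,"grip":-1},{"x":0.001,"y":0.086,"z":0.001,"spin":0.001,"grip":-1}])

```text
t: 4.5
eef_pos: [0.6252, -0.087, 0.0322]
orientation: [[0.999, -0.003, 0.05], [-0.05, 0.001, 0.999], [-0.003, -1.0, 0.0]]
ft_force: [-0.2, 0.2, 0.3]
grip_width: 0.998
```

Call:
jog_arm(increments=[{"x":0,"y":0,"z":0,"spin":0,"grip":-1},{"x":0,"y":0,"z":0,"spin":0,"grip":-1},{"x":0,"y":0,"z":0,"spin":0,"grip":-1}])

```text
t: 4.8
eef_pos: [0.6272, -0.0874, 0.0353]
orientation: [[0.999, 0.002, 0.05], [-0.05, -0.001, 0.999], [0.002, -1.0, -0.0]]
ft_force: [0.5, -1.0, 0.2]
grip_width: 1.003
```

Run:
```python
from h import *
plan([.6265,-.087,.034],-.05); shot("wrist","wrist3"); shot("scene","scene3")
f=cv2.imread("pics/scene3.png");cv2.imwrite("pics/sc3.png",cv2.resize(f[140:280,190:350],None,fx=5,fy=4.9,interpolation=cv2.INTER_CUBIC)[:600])
```

```text
t 4.8 pos [ 0.6272 -0.0874  0.0353] h -0.05 shift [-0.0007  0.0013  0.0003] spin 0.0 F [ 0.49 -1.04  0.16] q [-0.22  0.28  1.83 -0.    1.04 -0.17]
```

View pics/wrist3.png

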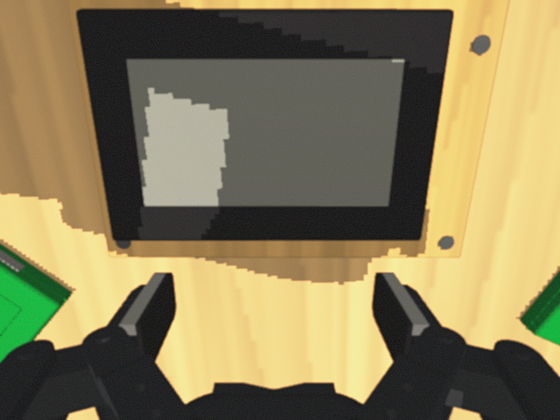

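View pics/sc3.png

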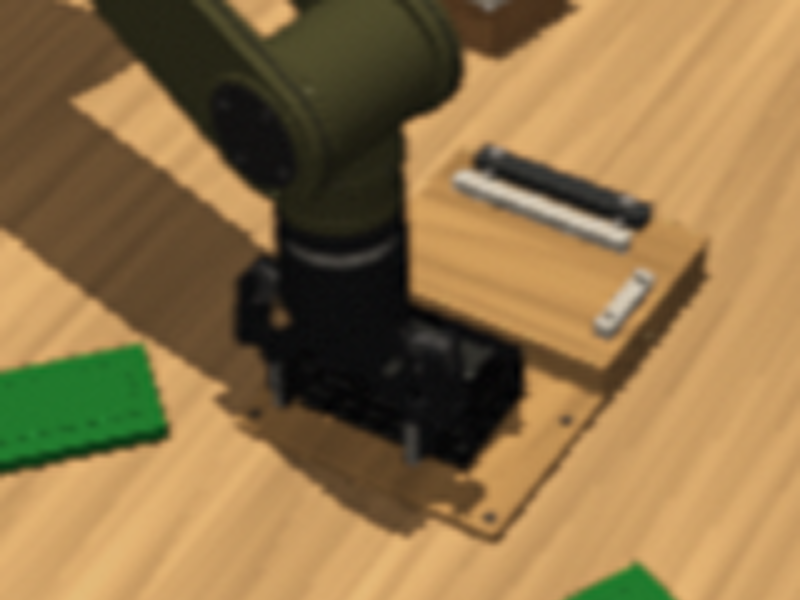

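Run:
```python
from h import *
f=pickle.load(open("pics/scene3.pkl","rb"))
for z in (.034,.047,.06):
  print(z,((proj(f,[(.627+dx,-.0875+dy,z) for dx in (.0425,.057) for dy in (-.011,.011)])-[190,140])*[5,4.9]).round(0).tolist())
```

```text
0.034 [[406.0, 477.0], [424.0, 453.0], [428.0, 485.0], [445.0, 461.0]]
0.047 [[406.0, 463.0], [424.0, 439.0], [427.0, 471.0], [445.0, 447.0]]
0.06 [[405.0, 448.0], [423.0, 424.0], [427.0, 456.0], [445.0, 432.0]]
```

Call:
jog_arm(increments=[{"x":0,"y":0.0005,"z":0.004,"spin":0,"grip":-1},{"x":0,"y":0.0005,"z":0.008,"spin":0,"grip":-1},{"x":0,"y":0.0005,"z":0.011,"spin":0,"grip":-1},{"x":0,"y":0.0005,"z":0.013,"spin":0,"grip":-1},{"x":0,"y":0.0005,"z":0.015,"spin":0,"grip":-1}])

```text
t: 5.4
eef_pos: [0.6269, -0.0719, 0.0333]
orientation: [[0.999, -0.0, 0.05], [-0.05, -0.0, 0.999], [-0.0, -1.0, -0.0]]
ft_force: [-0.0, -1.6, 0.1]
grip_width: 1.001
```

Call:
jog_arm(increments=[{"x":0,"y":0,"z":0.002,"spin":0,"grip":-1},{"x":0,"y":0,"z":0.004,"spin":0,"grip":-1},{"x":0,"y":0,"z":0.006,"spin":0,"grip":-1},{"x":0,"y":0,"z":0.008,"spin":0,"grip":-1},{"x":0,"y":0,"z":0.01,"spin":0,"grip":-1}])

```text
t: 5.9
eef_pos: [0.6274, -0.0621, 0.0333]
orientation: [[0.999, -0.0, 0.05], [-0.05, -0.0, 0.999], [-0.0, -1.0, -0.0]]
ft_force: [0.1, -1.4, 0.1]
grip_width: 1.001
```

Run:
```python
from h import *
plan([.631,.036,.034],-.05); shot("wrist","wrist4")
```

```text
t 5.9 pos [ 0.6274 -0.0621  0.0333] h -0.0501 shift [-0.0013 -0.0007  0.0981] spin -0.0001 F [ 0.07 -1.37  0.07] q [-0.18  0.28  1.83 -0.    1.03 -0.13]
```

View pics/wrist4.png

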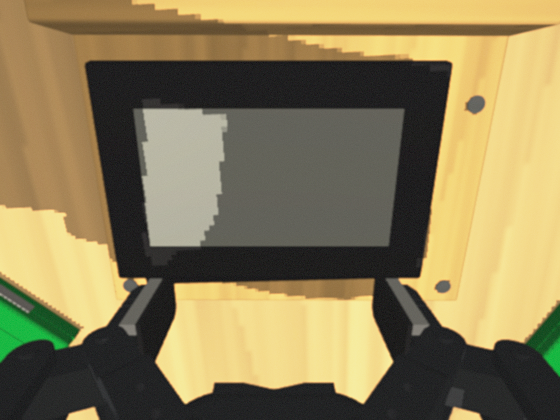

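Both fingers touch the rear edge evenly (row ~277) and the push force is about 1.4 N, which is plausible for friction. Pushing on.

Call:
jog_arm(increments=[{"x":0,"y":-0.0005,"z":0.004,"spin":0,"grip":-1},{"x":0,"y":-0.0005,"z":0.008,"spin":0,"grip":-1},{"x":0,"y":-0.0005,"z":0.012,"spin":0,"grip":-1},{"x":0,"y":-0.0005,"z":0.016,"spin":0,"grip":-1},{"x":0,"y":-0.0005,"z":0.02,"spin":0,"grip":-1}])

```text
t: 6.45
eef_pos: [0.6285, -0.0418, 0.0339]
orientation: [[0.999, 0.0, 0.05], [-0.05, -0.0, 0.999], [0.0, -1.0, -0.0]]
ft_force: [-0.2, -2.1, -0.6]
grip_width: 0.997
```

Call:
jog_arm(increments=[{"x":0,"y":0,"z":0.004,"spin":0,"grip":-1},{"x":0,"y":0,"z":0.008,"spin":0,"grip":-1},{"x":0,"y":0,"z":0.012,"spin":0,"grip":-1},{"x":0,"y":0,"z":0.016,"spin":0,"grip":-1},{"x":0,"y":0,"z":0.02,"spin":0,"grip":-1}])

```text
t: 6.95
eef_pos: [0.6297, -0.0221, 0.0342]
orientation: [[0.999, 0.001, 0.05], [-0.05, -0.0, 0.999], [0.001, -1.0, -0.0]]
ft_force: [-0.2, -2.6, 1.7]
grip_width: 1.0
```

Run:
```python
from h import *
plan([.631,.036,.034],-.05); shot("wrist","wrist5")
```

```text
t 6.95 pos [ 0.6297 -0.0221  0.0342] h -0.05 shift [-0.0016  0.0002  0.0581] spin 0.0 F [-0.2  -2.59  1.71] q [-0.12  0.27  1.83 -0.    1.03 -0.07]
```

View pics/wrist5.png

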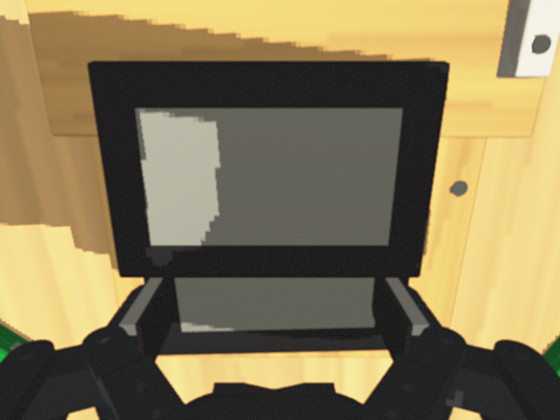

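Call:
jog_arm(increments=[{"x":0,"y":0,"z":0.004,"spin":0,"grip":-1},{"x":0,"y":0,"z":0.008,"spin":0,"grip":-1},{"x":0,"y":0,"z":0.012,"spin":0,"grip":-1},{"x":0,"y":0,"z":0.016,"spin":0,"grip":-1},{"x":0,"y":0,"z":0.02,"spin":0,"grip":-1}])

```text
t: 7.5
eef_pos: [0.6301, -0.0017, 0.0334]
orientation: [[0.999, -0.001, 0.05], [-0.05, 0.0, 0.999], [-0.001, -1.0, 0.0]]
ft_force: [0.5, -0.9, -0.2]
grip_width: 1.001
```

Call:
jog_arm(increments=[{"x":0,"y":0,"z":0.004,"spin":0,"grip":-1},{"x":0,"y":0,"z":0.008,"spin":0,"grip":-1},{"x":0,"y":0,"z":0.012,"spin":0,"grip":-1},{"x":0,"y":0,"z":0.016,"spin":0,"grip":-1},{"x":0,"y":0,"z":0.02,"spin":0,"grip":-1}])

```text
t: 8.0
eef_pos: [0.6315, 0.0181, 0.0339]
orientation: [[0.999, 0.0, 0.05], [-0.05, -0.0, 0.999], [0.0, -1.0, -0.0]]
ft_force: [-0.3, -1.5, -0.8]
grip_width: 1.002
```

Run:
```python
from h import *
plan([.631,.036,.034],-.05); shot("wrist","wrist6")
```

```text
t 8.0 pos [0.6315 0.0181 0.0339] h -0.05 shift [-0.0013 -0.0001  0.0179] spin -0.0 F [-0.31 -1.53 -0.84] q [-0.06  0.28  1.83 -0.    1.04 -0.01]
```

View pics/wrist6.png

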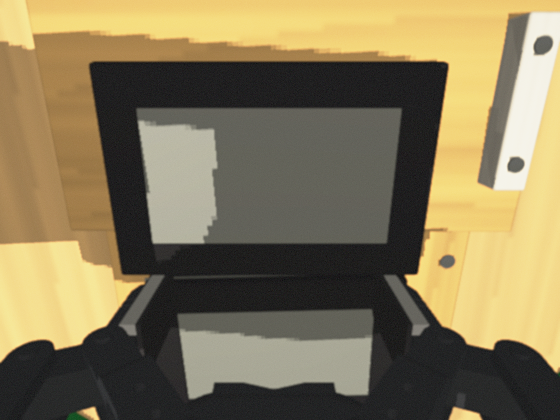

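Call:
jog_arm(increments=[{"x":0,"y":0,"z":0.004,"spin":0,"grip":-1},{"x":0,"y":0,"z":0.008,"spin":0,"grip":-1},{"x":0,"y":0,"z":0.012,"spin":0,"grip":-1},{"x":0,"y":0,"z":0.015,"spin":0,"grip":-1},{"x":0,"y":0,"z":0.018,"spin":0,"grip":-1}])

```text
t: 8.55
eef_pos: [0.6324, 0.0359, 0.0339]
orientation: [[0.999, 0.0, 0.05], [-0.05, -0.0, 0.999], [0.0, -1.0, -0.0]]
ft_force: [-0.9, -0.8, 0.0]
grip_width: 0.998
```

Run:
```python
from h import *
plan([.631,.036,.034],-.05); shot("wrist","wrist7")
```

```text
t 8.55 pos [0.6324 0.0359 0.0339] h -0.05 shift [-0.0014 -0.0001 -0.    ] spin 0.0 F [-0.92 -0.79  0.  ] q [-0.03  0.28  1.83 -0.    1.04  0.02]
```

View pics/wrist7.png

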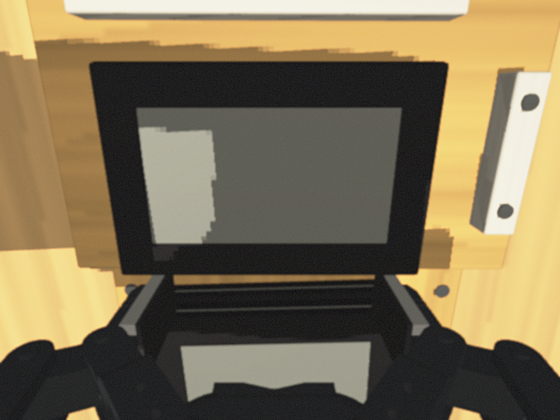

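Run:
```python
from h import *
f=pickle.load(open("pics/wrist7.pkl","rb"))
def L(n,uv,z): print(n,[ray(f,u,z)[:2].round(4).tolist() for u in uv])
L("bar face",[(66,11),(468,17)],.052)
L("case front",[(92,63),(446,63)],.054)
L("case rear",[(122,273),(418,273)],.054)
L("case right",[(446,66),(419,268)],.054)
L("case left",[(92,66),(121,268)],.054)
L("shelf edge",[(78,266),(505,268)],.04)
L("stop lower edge",[(498,72),(471,222)],.04)
L("stop top edge",[(511,72),(488,232)],.052)
```

```text
bar face [[0.5718, 0.1463], [0.7012, 0.138]]
case front [[0.5778, 0.1303], [0.6946, 0.1244]]
case rear [[0.5729, 0.0523], [0.6918, 0.0463]]
case right [[0.6947, 0.1235], [0.692, 0.0486]]
case left [[0.5776, 0.1294], [0.5729, 0.0545]]
shelf edge [[0.5466, 0.0492], [0.7365, 0.0387]]
stop lower edge [[0.7207, 0.1211], [0.7185, 0.0616]]
stop top edge [[0.7178, 0.1206], [0.7186, 0.062]]
```

Case is on the shelf. Its rear edge is about 4.5 mm past the shelf edge, the gap to the bar is about 16 mm, and the gap to the side stop is about 24 mm. I'll retreat and go round to the -x side.

Call:
jog_arm(increments=[{"x":0,"y":0,"z":-0.008,"spin":0,"grip":-1},{"x":0,"y":0,"z":-0.02,"spin":0,"grip":-1},{"x":0,"y":-0.02,"z":-0.025,"spin":0,"grip":-1},{"x":0,"y":-0.055,"z":-0.025,"spin":0,"grip":-1},{"x":0,"y":-0.09,"z":-0.025,"spin":0,"grip":-1}])

```text
t: 9.1
eef_pos: [0.6303, 0.0095, 0.1239]
orientation: [[0.999, -0.002, 0.051], [-0.051, 0.0, 0.999], [-0.002, -1.0, 0.0]]
ft_force: [1.7, 0.5, -0.7]
grip_width: 1.0
```

Run:
```python
from h import *
plan([.540,.0935,.125],-1.621)
```

```text
t 9.1 pos [0.6303 0.0095 0.1239] h -0.0514 shift [-0.0945 -0.0009  0.0793] spin 1.5696 F [ 1.66  0.53 -0.72] q [-0.07  0.17  1.79  0.    1.19 -0.02]
```

Call:
jog_arm(increments=[{"x":-0.02,"y":-0.001,"z":0.016,"spin":0.14,"grip":0.06},{"x":-0.04,"y":-0.001,"z":0.032,"spin":0.28,"grip":0.06},{"x":-0.06,"y":-0.001,"z":0.048,"spin":0.42,"grip":0.06},{"x":-0.08,"y":-0.001,"z":0.064,"spin":0.56,"grip":0.06},{"x":-0.0945,"y":-0.001,"z":0.079,"spin":0.7,"grip":0.06}])

```text
t: 9.6
eef_pos: [0.5395, 0.0941, 0.1248]
orientation: [[0.727, -0.0, 0.687], [-0.687, 0.0, 0.727], [-0.0, -1.0, -0.0]]
ft_force: [-0.2, -0.5, 0.2]
grip_width: 0.47
```

Call:
jog_arm(increments=[{"x":0,"y":0,"z":0,"spin":0.14,"grip":0.06},{"x":0,"y":0,"z":0,"spin":0.28,"grip":0.06},{"x":0,"y":0,"z":0,"spin":0.42,"grip":0.06},{"x":0,"y":0,"z":0,"spin":0.56,"grip":0.06},{"x":0,"y":0,"z":0,"spin":0.7,"grip":0.06}])

```text
t: 10.1
eef_pos: [0.5407, 0.0935, 0.1249]
orientation: [[0.114, 0.0, 0.993], [-0.993, 0.0, 0.114], [-0.0, -1.0, 0.0]]
ft_force: [-0.1, 0.0, 0.3]
grip_width: 0.473
```

Run:
```python
from h import *
plan([.540,.0935,.125],-1.621)
```

```text
t 10.1 pos [0.5407 0.0935 0.1249] h -1.4566 shift [-0.0001 -0.0001 -0.0007] spin 0.1644 F [-0.07  0.    0.29] q [ 0.07 -0.01  1.97  0.    1.18  1.53]
```

Call:
jog_arm(increments=[{"x":0,"y":0,"z":0,"spin":0.1,"grip":0.06},{"x":0,"y":0,"z":0,"spin":0.164,"grip":0.06},{"x":0,"y":0,"z":0,"spin":0.164,"grip":0.06}])

```text
t: 10.4
eef_pos: [0.5407, 0.0935, 0.1249]
orientation: [[-0.044, 0.0, 0.999], [-0.999, 0.0, -0.044], [-0.0, -1.0, 0.0]]
ft_force: [-0.2, -0.7, -0.8]
grip_width: 0.47
```

Run:
```python
from h import *
plan([.540,.0935,.045],-1.621);shot("wrist","wrist8");shot("top","top8")
f=cv2.imread("pics/top8.png");cv2.imwrite("pics/tc8.png",cv2.resize(f[165:255,200:325],None,fx=6,fy=6,interpolation=cv2.INTER_CUBIC))
```

```text
t 10.4 pos [0.5407 0.0935 0.1249] h -1.6148 shift [ 0.0001  0.0799 -0.0007] spin 0.0062 F [-0.2  -0.71 -0.77] q [ 0.07 -0.01  1.97  0.    1.18  1.69]
```

View pics/wrist8.png

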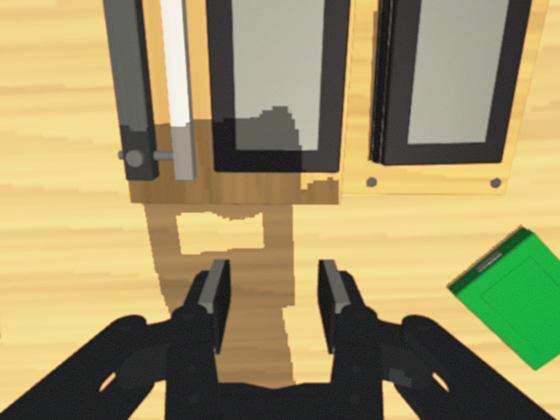

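View pics/tc8.png

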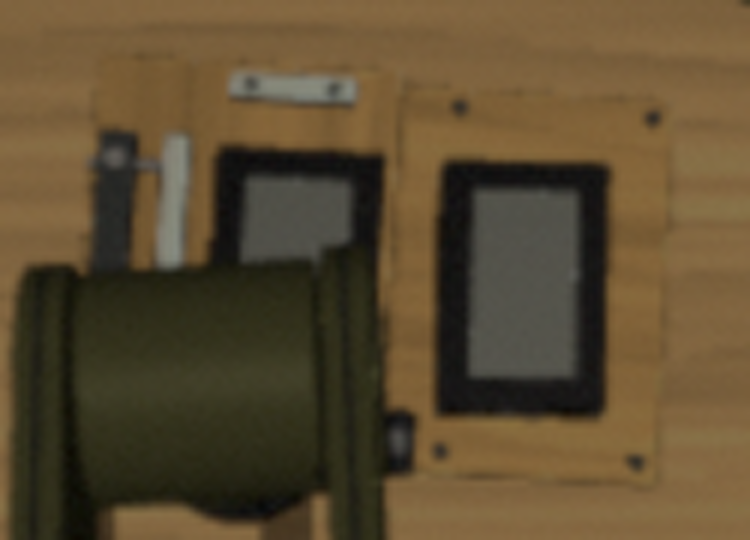

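Run:
```python
from h import *
f=pickle.load(open("pics/wrist8.pkl","rb"))
a,b=[ray(f,u,.054) for u in [(214,172),(341,174)]];print(a,b,(a+b)/2,np.linalg.norm(a-b),np.arctan2(*(b-a)[[1,0]]))
a,b=[ray(f,u,.040) for u in [(132,203),(340,205)]];print("shelf -x edge",a,b,np.arctan2(*(b-a)[[1,0]]))
a,b=[ray(f,u,.042) for u in [(369,160),(501,160)]];print("mid/bot",a,b)
```

```text
[0.57627607 0.1310809  0.054     ] [0.57138263 0.05056451 0.054     ] [0.57382935 0.09082271 0.054     ] 0.08066495499609032 -1.6314972582099903
shelf -x edge [0.55386441 0.19286759 0.04      ] [0.54592558 0.04820681 0.04      ] -1.6256202871935588
mid/bot [0.57717786 0.02989917 0.042     ] [ 0.57327555 -0.05754676  0.042     ]
```

Call:
jog_arm(increments=[{"x":0.001,"y":0.025,"z":0,"spin":0.008,"grip":0.06},{"x":0.001,"y":0.05,"z":0,"spin":0.008,"grip":0.06},{"x":0.001,"y":0.07,"z":0,"spin":0.008,"grip":0.06},{"x":0.001,"y":0.08,"z":0,"spin":0.008,"grip":0.06},{"x":0.001,"y":0.083,"z":0,"spin":0.008,"grip":0.06}])

```text
t: 11.0
eef_pos: [0.5397, 0.0931, 0.0406]
orientation: [[-0.051, -0.002, 0.999], [-0.999, -0.0, -0.051], [0.0, -1.0, -0.002]]
ft_force: [-0.0, 0.9, 0.7]
grip_width: 0.468
```

Call:
jog_arm(increments=[{"x":0,"y":0.0,"z":0.003,"spin":0,"grip":0.06},{"x":0,"y":0.0,"z":0.007,"spin":0,"grip":0.06},{"x":0,"y":0.0,"z":0.011,"spin":0,"grip":0.06},{"x":0,"y":0.0,"z":0.015,"spin":0,"grip":0.06},{"x":0,"y":0.0,"z":0.018,"spin":0,"grip":0.06}])

```text
t: 11.5
eef_pos: [0.5595, 0.0925, 0.0425]
orientation: [[-0.051, 0.001, 0.999], [-0.999, 0.0, -0.051], [-0.0, -1.0, 0.001]]
ft_force: [0.1, 0.5, -1.0]
grip_width: 0.473
```

Run:
```python
from h import *
plan([.5738,.0908,.041],-1.623);shot("wrist","wrist9");shot("scene","scene9")
f=cv2.imread("pics/scene9.png");cv2.imwrite("pics/sc9.png",cv2.resize(f[140:260,210:350],None,fx=5,fy=5,interpolation=cv2.INTER_CUBIC)[:600])
```

```text
t 11.5 pos [0.5595 0.0925 0.0425] h -1.622 shift [0.0009 0.0015 0.0144] spin 0.001 F [ 0.11  0.52 -0.97] q [ 0.07  0.14  1.98 -0.    1.03  1.69]
```

View pics/wrist9.png

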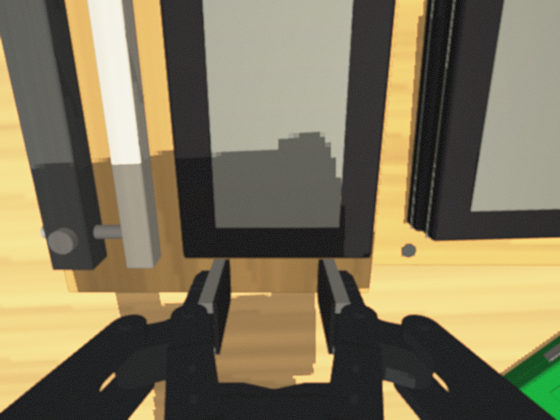

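View pics/sc9.png

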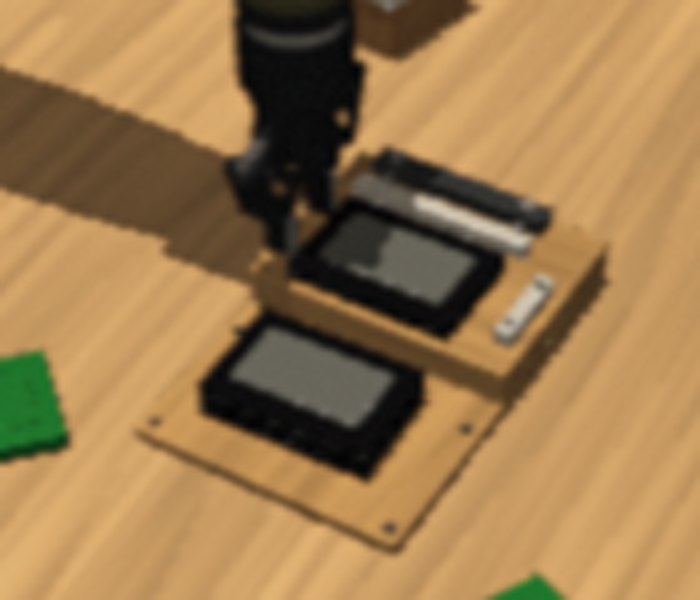

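Call:
jog_arm(increments=[{"x":0,"y":0.0,"z":0.003,"spin":0,"grip":0.06},{"x":0,"y":0.0,"z":0.006,"spin":0,"grip":0.06},{"x":0,"y":0.0,"z":0.009,"spin":0,"grip":0.06},{"x":0,"y":0.0,"z":0.012,"spin":0,"grip":0.06},{"x":0,"y":0.0,"z":0.015,"spin":0,"grip":0.06}])

```text
t: 12.1
eef_pos: [0.5736, 0.0917, 0.0417]
orientation: [[-0.051, -0.001, 0.999], [-0.999, -0.0, -0.051], [0.0, -1.0, -0.001]]
ft_force: [-2.1, 0.7, 1.5]
grip_width: 0.476
```

Call:
jog_arm(increments=[{"x":0,"y":0.0,"z":0.001,"spin":0,"grip":0.06},{"x":0,"y":0.0,"z":0.002,"spin":0,"grip":0.06},{"x":0,"y":0.0,"z":0.003,"spin":0,"grip":0.06},{"x":0,"y":0.0,"z":0.004,"spin":0,"grip":0.06},{"x":0,"y":0.0,"z":0.005,"spin":0,"grip":0.06}])

```text
t: 12.6
eef_pos: [0.5785, 0.0914, 0.0417]
orientation: [[-0.051, -0.0, 0.999], [-0.999, -0.0, -0.051], [0.0, -1.0, -0.0]]
ft_force: [-1.2, 1.0, 0.4]
grip_width: 0.474
```

Run:
```python
from h import *
plan([.587,.0908,.041],-1.623);f=shot("wrist","wrist10")
```

```text
t 12.6 pos [0.5785 0.0914 0.0417] h -1.622 shift [0.0002 0.0007 0.0085] spin 0.001 F [-1.23  1.03  0.37] q [ 0.07  0.18  1.93 -0.    1.03  1.69]
```

View pics/wrist10.png

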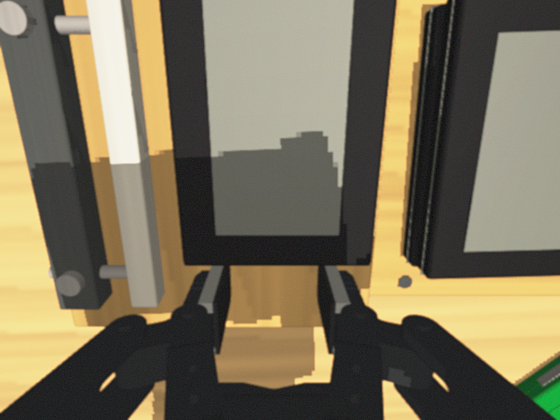

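Call:
jog_arm(increments=[{"x":0,"y":0.0,"z":0.001,"spin":0,"grip":0.06},{"x":0,"y":0.0,"z":0.002,"spin":0,"grip":0.06},{"x":0,"y":0.0,"z":0.003,"spin":0,"grip":0.06},{"x":0,"y":0.0,"z":0.004,"spin":0,"grip":0.06}])

```text
t: 13.05
eef_pos: [0.5826, 0.0912, 0.0417]
orientation: [[-0.051, -0.0, 0.999], [-0.999, -0.0, -0.051], [0.0, -1.0, -0.0]]
ft_force: [-1.7, 1.0, -0.5]
grip_width: 0.469
```

Call:
jog_arm(increments=[{"x":0,"y":0.0,"z":0.0005,"spin":0,"grip":0.06},{"x":0,"y":0.0,"z":0.001,"spin":0,"grip":0.06}])

```text
t: 13.25
eef_pos: [0.5835, 0.0912, 0.0418]
orientation: [[-0.051, -0.0, 0.999], [-0.999, -0.0, -0.051], [0.0, -1.0, -0.0]]
ft_force: [-1.3, 0.8, -0.4]
grip_width: 0.472
```

Call:
jog_arm(increments=[{"x":0,"y":0.0,"z":0.0005,"spin":0,"grip":0.06},{"x":0,"y":0.0,"z":0.001,"spin":0,"grip":0.06}])

```text
t: 13.45
eef_pos: [0.5846, 0.0911, 0.0418]
orientation: [[-0.051, 0.0, 0.999], [-0.999, -0.0, -0.051], [0.0, -1.0, 0.0]]
ft_force: [-0.7, -0.4, -1.3]
grip_width: 0.467
```

Call:
jog_arm(increments=[{"x":0,"y":0.0,"z":0.0005,"spin":0,"grip":0.06},{"x":0,"y":0.0,"z":0.001,"spin":0,"grip":0.06}])

```text
t: 13.65
eef_pos: [0.5855, 0.0911, 0.0418]
orientation: [[-0.051, -0.0, 0.999], [-0.999, -0.0, -0.051], [0.0, -1.0, -0.0]]
ft_force: [-1.4, 0.5, -0.1]
grip_width: 0.471
```

Call:
jog_arm(increments=[{"x":0,"y":0.0,"z":0.0005,"spin":0,"grip":0.06},{"x":0,"y":0.0,"z":0.001,"spin":0,"grip":0.06}])

```text
t: 13.85
eef_pos: [0.5865, 0.091, 0.0418]
orientation: [[-0.051, -0.0, 0.999], [-0.999, -0.0, -0.051], [0.0, -1.0, -0.0]]
ft_force: [-2.6, -0.2, -0.1]
grip_width: 0.467
```

Run:
```python
from h import *
plan([.587,.0908,.041],-1.623);f=shot("scene","scene11");g=f["color"][:,:,::-1]
cv2.imwrite("pics/sc11.png",cv2.resize(g[160:240,260:350],None,fx=7,fy=7,interpolation=cv2.INTER_CUBIC))
```

```text
t 13.85 pos [0.5865 0.091  0.0418] h -1.622 shift [0.0002 0.0008 0.0005] spin 0.001 F [-2.61 -0.19 -0.14] q [0.06 0.19 1.92 0.   1.03 1.69]
```

View pics/sc11.png

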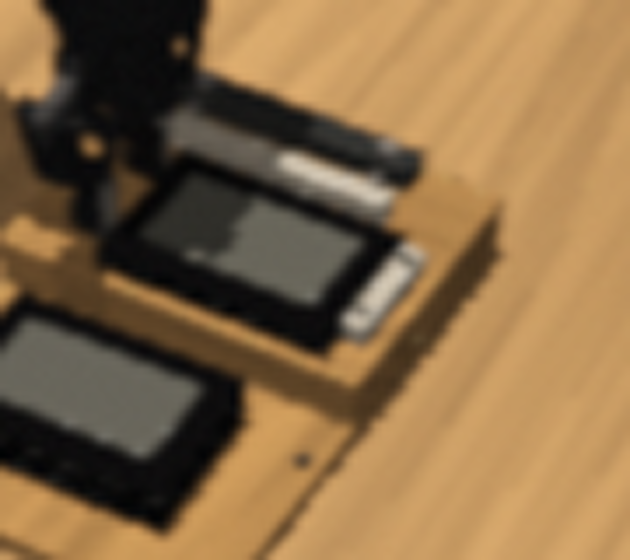

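The case is within a couple of millimetres of the stop, with only friction felt so far. Going on in half-millimetre steps.

Call:
jog_arm(increments=[{"x":0,"y":0.0,"z":0.0005,"spin":0,"grip":0.06},{"x":0,"y":0,"z":0.0005,"spin":0,"grip":0.06}])

```text
t: 14.1
eef_pos: [0.5865, 0.0911, 0.0418]
orientation: [[-0.051, -0.002, 0.999], [-0.999, 0.0, -0.051], [0.0, -1.0, -0.002]]
ft_force: [-4.6, 0.6, 2.4]
grip_width: 0.47
```

Call:
jog_arm(increments=[{"x":0,"y":0.0,"z":0.0005,"spin":0,"grip":0.06},{"x":0,"y":0,"z":0.0005,"spin":0,"grip":0.06}])

```text
t: 14.3
eef_pos: [0.5865, 0.091, 0.0418]
orientation: [[-0.051, -0.003, 0.999], [-0.999, -0.0, -0.051], [0.0, -1.0, -0.003]]
ft_force: [-6.8, 0.4, 3.9]
grip_width: 0.47
```

Call:
jog_arm(increments=[{"x":0,"y":0.0,"z":0.0005,"spin":0,"grip":0.06},{"x":0,"y":0,"z":0.0005,"spin":0,"grip":0.06}])

```text
t: 14.5
eef_pos: [0.5865, 0.091, 0.0418]
orientation: [[-0.051, -0.004, 0.999], [-0.999, -0.0, -0.051], [0.0, -1.0, -0.004]]
ft_force: [-8.1, -0.2, 6.3]
grip_width: 0.464
```

Call:
jog_arm(increments=[{"x":0,"y":0.0,"z":0.0005,"spin":0,"grip":0.06},{"x":0,"y":0,"z":0.0005,"spin":0,"grip":0.06}])

```text
t: 14.7
eef_pos: [0.5865, 0.0911, 0.0418]
orientation: [[-0.051, -0.005, 0.999], [-0.999, -0.0, -0.051], [0.0, -1.0, -0.005]]
ft_force: [-9.7, 0.5, 6.2]
grip_width: 0.465
```

Contact is at x = 0.5865, with about 2 N per 0.5 mm. About 8 N is on the stop after friction. Holding.

Call:
jog_arm(increments=[{"x":0,"y":0.0,"z":0,"spin":0,"grip":0.06},{"x":0,"y":0,"z":0,"spin":0,"grip":0.06},{"x":0,"y":0,"z":0,"spin":0,"grip":0.06}])

```text
t: 15.0
eef_pos: [0.5865, 0.091, 0.0418]
orientation: [[-0.051, -0.005, 0.999], [-0.999, -0.0, -0.051], [0.0, -1.0, -0.005]]
ft_force: [-9.6, -0.8, 6.2]
grip_width: 0.472
```

Call:
jog_arm(increments=[{"x":0,"y":0.0,"z":0,"spin":0,"grip":0.06},{"x":0,"y":0,"z":0,"spin":0,"grip":0.06},{"x":0,"y":0,"z":0,"spin":0,"grip":0.06},{"x":0,"y":0,"z":0,"spin":0,"grip":0.06}])

```text
t: 15.4
eef_pos: [0.5865, 0.091, 0.0418]
orientation: [[-0.051, -0.005, 0.999], [-0.999, -0.0, -0.051], [0.0, -1.0, -0.005]]
ft_force: [-10.0, 0.6, 7.1]
grip_width: 0.466
```

Call:
jog_arm(increments=[{"x":0,"y":0.0,"z":-0.002,"spin":0,"grip":0.06},{"x":0,"y":0,"z":-0.004,"spin":0,"grip":0.06},{"x":0,"y":0,"z":-0.01,"spin":0,"grip":0.06},{"x":0,"y":0,"z":-0.025,"spin":0,"grip":0.06},{"x":0,"y":-0.03,"z":-0.03,"spin":0,"grip":0.06}])

```text
t: 15.9
eef_pos: [0.554, 0.0922, 0.0675]
orientation: [[-0.051, -0.009, 0.999], [-0.999, -0.001, -0.051], [0.001, -1.0, -0.009]]
ft_force: [-1.2, 0.8, -0.6]
grip_width: 0.477
```

Run:
```python
from h import *
plan([.648,.01,.125],-.05);f=shot("wrist","wrist12");g=f["color"][:,:,::-1]
f=shot("top","top12");g=f["color"][:,:,::-1]
cv2.imwrite("pics/tc12.png",cv2.resize(g[165:255,200:325],None,fx=6,fy=6,interpolation=cv2.INTER_CUBIC))
```

```text
t 15.9 pos [0.554  0.0922 0.0675] h -1.6219 shift [ 0.0774 -0.0583  0.0975] spin -1.5719 F [-1.17  0.78 -0.58] q [ 0.07  0.1   1.97 -0.    1.08  1.69]
```

View pics/wrist12.png

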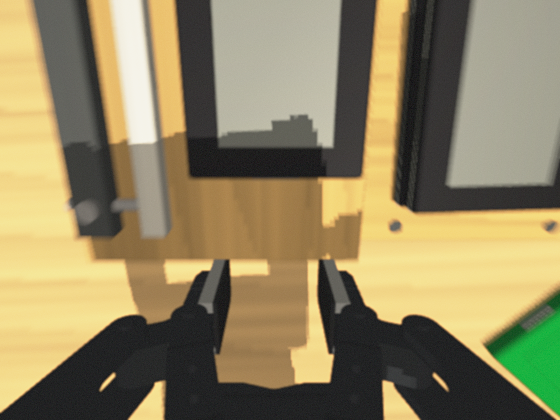

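View pics/tc12.png

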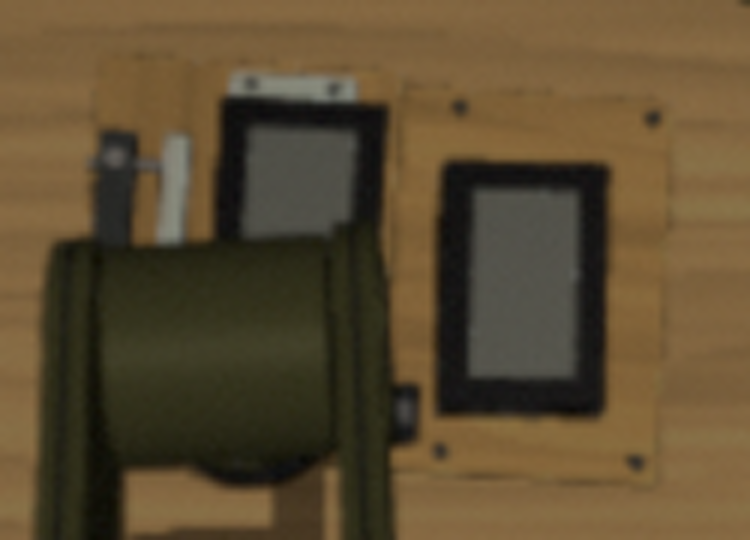

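Call:
jog_arm(increments=[{"x":0,"y":-0.04,"z":0,"spin":0,"grip":-1},{"x":0,"y":-0.07,"z":0,"spin":-0.13,"grip":-1},{"x":0.01,"y":-0.07,"z":0.01,"spin":-0.27,"grip":-1},{"x":0.03,"y":-0.07,"z":0.03,"spin":-0.41,"grip":-1},{"x":0.05,"y":-0.07,"z":0.06,"spin":-0.55,"grip":-1}])

```text
t: 16.5
eef_pos: [0.6163, 0.0392, 0.1421]
orientation: [[0.484, 0.001, 0.875], [-0.875, -0.0, 0.484], [0.001, -1.0, 0.001]]
ft_force: [1.0, -0.1, 0.6]
grip_width: 0.999
```

Run:
```python
from h import *
plan([.652,.014,.115],-.051)
```

```text
t 16.5 pos [0.6163 0.0392 0.1421] h -1.0651 shift [0.0394 0.0271 0.019 ] spin -1.0141 F [ 0.98 -0.08  0.62] q [-0.02  0.12  1.81  0.    1.21  1.04]
```

Call:
jog_arm(increments=[{"x":0.01,"y":0,"z":0.005,"spin":-0.14,"grip":-1},{"x":0.02,"y":0.0,"z":0.01,"spin":-0.28,"grip":-1},{"x":0.03,"y":0.0,"z":0.015,"spin":-0.42,"grip":-1},{"x":0.04,"y":0.0,"z":0.019,"spin":-0.56,"grip":-1},{"x":0.04,"y":0.01,"z":0.019,"spin":-0.7,"grip":-1}])

```text
t: 17.0
eef_pos: [0.6541, 0.0124, 0.1332]
orientation: [[0.933, 0.005, 0.359], [-0.359, -0.001, 0.933], [0.005, -1.0, 0.001]]
ft_force: [-0.1, 0.9, -0.5]
grip_width: 1.002
```

Run:
```python
from h import *
plan([.652,.014,.115],-.051)
```

```text
t 17.0 pos [0.6541 0.0124 0.1332] h -0.3672 shift [-0.0026  0.0182  0.0007] spin -0.3162 F [-0.09  0.87 -0.52] q [-0.06  0.21  1.73 -0.    1.2   0.3 ]
```

Call:
jog_arm(increments=[{"x":-0.002,"y":0.01,"z":0,"spin":-0.14,"grip":-1},{"x":-0.002,"y":0.018,"z":0,"spin":-0.28,"grip":-1},{"x":-0.002,"y":0.018,"z":0,"spin":-0.316,"grip":-1},{"x":-0.002,"y":0.018,"z":0,"spin":-0.316,"grip":-1},{"x":-0.002,"y":0.018,"z":0,"spin":-0.316,"grip":-1}])

```text
t: 17.5
eef_pos: [0.6501, 0.0141, 0.1137]
orientation: [[0.998, 0.001, 0.057], [-0.057, -0.0, 0.998], [0.001, -1.0, -0.0]]
ft_force: [0.9, 0.4, -0.2]
grip_width: 1.002
```

Run:
```python
from h import *
plan([.652,.014,.036],-.051);f=shot("wrist","wrist13")
plan([.652,.014,.036],-.051)
```

```text
t 17.5 pos [0.6501 0.0141 0.1137] h -0.0569 shift [0.0018 0.0777 0.    ] spin -0.0059 F [ 0.94  0.41 -0.21] q [-0.06  0.22  1.75 -0.    1.17 -0.  ]
t 17.55 pos [0.6502 0.0141 0.114 ] h -0.0568 shift [0.0017 0.078  0.    ] spin -0.0058 F [ 0.17  1.07 -0.36] q [-0.06  0.22  1.75 -0.    1.17 -0.  ]
```

View pics/wrist13.png

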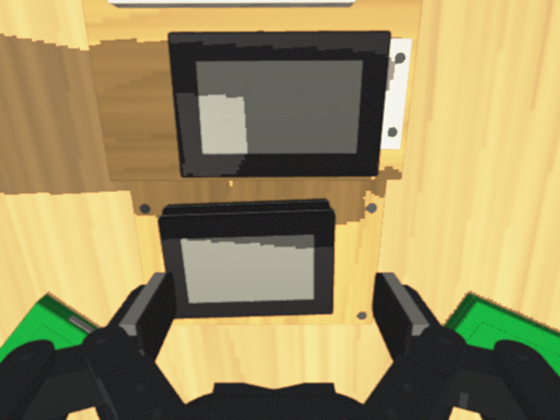

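Run:
```python
from h import *
f=pickle.load(open("pics/wrist13.pkl","rb"))
def L(n,uv,z):
  a,b=[ray(f,u,z)[:2] for u in uv]; d=b-a; print(n,a.round(4),b.round(4),"ang",np.arctan2(d[1],d[0]).round(4),"mid",((a+b)/2).round(4))
L("case rear",[(181,176),(379,178)],.054)
L("case front",[(169,32),(390,33)],.054)
L("bar",[(110,4),(355,5)],.052)
L("mid front",[(160,216),(334,211)],.042)
L("mid rear",[(176,317),(333,313)],.042)
L("stop",[(391,40),(381,150)],.052)
```

```text
case rear [0.597  0.0515] [0.7164 0.0434] ang -0.0676 mid [0.6567 0.0475]
case front [0.6018 0.1297] [0.7191 0.1225] ang -0.0615 mid [0.6605 0.1261]
bar [0.5724 0.145 ] [0.7007 0.1371] ang -0.061 mid [0.6366 0.1411]
mid front [0.5758 0.0226] [0.6912 0.0196] ang -0.0268 mid [0.6335 0.0211]
mid rear [ 0.5747 -0.0566] [ 0.6903 -0.0597] ang -0.0271 mid [ 0.6325 -0.0582]
stop [0.7204 0.1193] [0.7175 0.06  ] ang -1.6204 mid [0.719  0.0897]
```

```bash
python3 - <<'E'
from h import *
def L(fn,n,uv,z):
  f=pickle.load(open(f"pics/{fn}.pkl","rb"))
  a,b=[ray(f,u,z)[:2] for u in uv]; d=b-a; print(fn,n,a.round(4),b.round(4),"ang",np.arctan2(d[1],d[0]).round(4),"mid",((a+b)/2).round(4))
L("wrist5","mid rear",[(162,353),(382,350)],.040)
L("wrist13","mid rear",[(176,317),(333,313)],.040)
U=lambda a,b:((a+.5)/4-.5+190,(b+.5)/4-.5+165)
L("wrist1","bottom front",[U(133,128),U(522,118)],.025)
L("wrist13","bottom front",[(165,206),(328,200)],.025)
for n,c in (("wrist1",(215,185,330,210)),("wrist13",(150,190,345,225)),("wrist5",(140,320,410,360))):
  g=cv2.imread(f"pics/{n}.png")[c[1]:c[3],c[0]:c[2]];g=np.clip(g.astype(float)*2.5,0,255).astype('uint8')
  cv2.imwrite(f"pics/cmp_{n}.png",cv2.resize(g,None,fx=3 if n!="wrist1" else 6,fy=3 if n!="wrist1" else 6,interpolation=cv2.INTER_CUBIC))
E
python3 - <<'E'
import cv2,numpy as np
a=[cv2.imread(f"pics/cmp_{n}.png") for n in ("wrist1","wrist13","wrist5")]
w=max(i.shape[1] for i in a)
cv2.imwrite("pics/cmp.png",np.vstack([cv2.copyMakeBorder(i,0,10,0,w-i.shape[1],cv2.BORDER_CONSTANT) for i in a]))
E
```

```text
wrist5 mid rear [ 0.5739 -0.0582] [ 0.6814 -0.0618] ang -0.0334 mid [ 0.6277 -0.06  ]
wrist13 mid rear [ 0.574 -0.058] [ 0.6906 -0.0612] ang -0.0271 mid [ 0.6323 -0.0596]
wrist1 bottom front [0.5731 0.0249] [0.6905 0.0229] ang -0.0174 mid [0.6318 0.0239]
wrist13 bottom front [0.5742 0.0241] [0.6898 0.022 ] ang -0.0186 mid [0.632 0.023]
```

View pics/cmp.png

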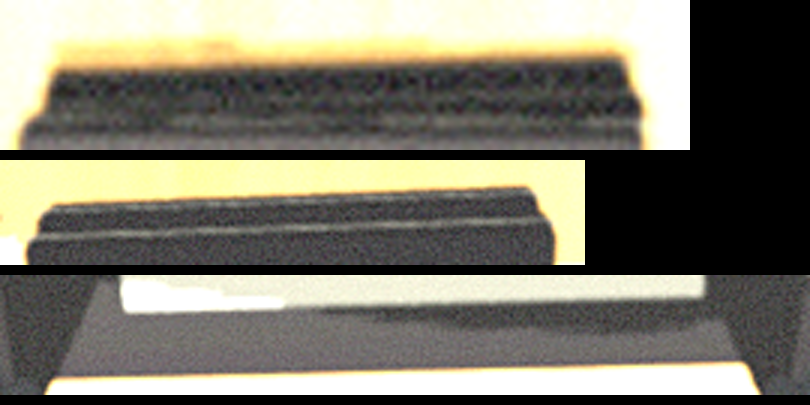

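The bottom and middle cases haven't moved (bottom front edge the same to 1 mm, middle rear edge the same to 1 mm). The top case lies flush along the side stop. Descending behind it.

Call:
jog_arm(increments=[{"x":0.004,"y":0.02,"z":0.0,"spin":-0.002,"grip":-1},{"x":0.0045,"y":0.04,"z":0.0,"spin":-0.002,"grip":-1},{"x":0.0045,"y":0.06,"z":0,"spin":-0.002,"grip":-1},{"x":0.0045,"y":0.072,"z":0,"spin":-0.002,"grip":-1},{"x":0.0045,"y":0.078,"z":0,"spin":-0.002,"grip":-1}])

```text
t: 18.05
eef_pos: [0.6537, 0.0139, 0.0345]
orientation: [[0.999, -0.002, 0.054], [-0.054, 0.0, 0.999], [-0.002, -1.0, -0.0]]
ft_force: [-0.8, -0.4, 0.3]
grip_width: 1.001
```

Call:
jog_arm(increments=[{"x":0,"y":0.0,"z":0.003,"spin":0,"grip":-1},{"x":0,"y":0.0,"z":0.006,"spin":0,"grip":-1},{"x":0,"y":0.0,"z":0.01,"spin":0,"grip":-1},{"x":0,"y":0.0,"z":0.014,"spin":0,"grip":-1},{"x":0,"y":0.0,"z":0.017,"spin":0,"grip":-1}])

```text
t: 18.55
eef_pos: [0.6557, 0.0314, 0.0366]
orientation: [[0.999, 0.001, 0.054], [-0.054, -0.0, 0.999], [0.001, -1.0, 0.0]]
ft_force: [0.5, -0.3, 0.4]
grip_width: 0.993
```

Run:
```python
from h import *
plan([.6562,.0365,.0345],-.055);f=shot("wrist","wrist14")
```

```text
t 18.55 pos [0.6557 0.0314 0.0366] h -0.0537 shift [0.0002 0.0021 0.0051] spin 0.0013 F [ 0.48 -0.3   0.41] q [-0.03  0.32  1.77  0.    1.05  0.02]
```

View pics/wrist14.png

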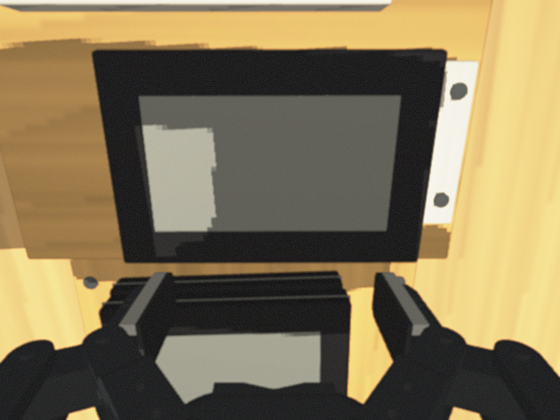

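Call:
jog_arm(increments=[{"x":0,"y":0.001,"z":0.002,"spin":0.001,"grip":-1},{"x":0,"y":0.0015,"z":0.004,"spin":0.001,"grip":-1},{"x":0,"y":0.0015,"z":0.006,"spin":0.001,"grip":-1},{"x":0.0002,"y":0.0015,"z":0.0075,"spin":0.001,"grip":-1},{"x":0.0004,"y":0.0015,"z":0.009,"spin":0.001,"grip":-1}])

```text
t: 19.1
eef_pos: [0.6557, 0.0393, 0.0342]
orientation: [[0.998, -0.001, 0.055], [-0.055, -0.001, 0.998], [-0.001, -1.0, -0.001]]
ft_force: [-2.4, -4.0, 1.5]
grip_width: 0.998
```

Call:
jog_arm(increments=[{"x":0.0002,"y":0,"z":0.0015,"spin":0,"grip":-1},{"x":0.0004,"y":0,"z":0.003,"spin":0,"grip":-1},{"x":0.0006,"y":0,"z":0.0045,"spin":0,"grip":-1},{"x":0.0008,"y":0,"z":0.006,"spin":0,"grip":-1}])

```text
t: 19.5
eef_pos: [0.6571, 0.0459, 0.0341]
orientation: [[0.998, -0.001, 0.055], [-0.055, 0.0, 0.998], [-0.001, -1.0, 0.0]]
ft_force: [-2.2, -3.1, -0.8]
grip_width: 1.001
```

Run:
```python
from h import *
plan([.6572,.0525,.0345],-.055);f=shot("wrist","wrist15")
```

```text
t 19.5 pos [0.6571 0.0459 0.0341] h -0.0551 shift [-0.0002 -0.0004  0.0066] spin -0.0001 F [-2.19 -3.14 -0.76] q [-0.01  0.33  1.76  0.    1.05  0.04]
```

View pics/wrist15.png

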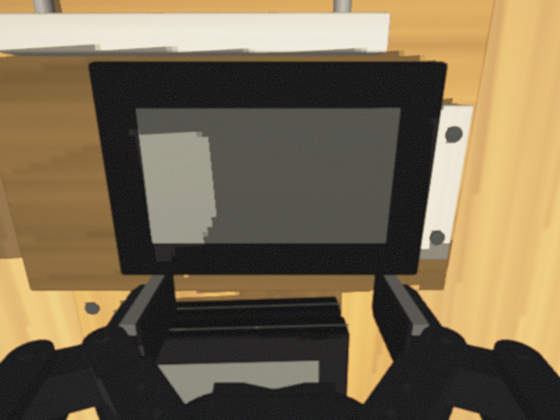

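Call:
jog_arm(increments=[{"x":0,"y":0,"z":0.001,"spin":0,"grip":-1},{"x":0,"y":0,"z":0.002,"spin":0,"grip":-1},{"x":0.0001,"y":0,"z":0.003,"spin":0,"grip":-1}])

```text
t: 19.85
eef_pos: [0.6576, 0.0485, 0.0342]
orientation: [[0.999, 0.0, 0.055], [-0.055, -0.001, 0.999], [0.0, -1.0, -0.001]]
ft_force: [-1.0, -5.8, -1.2]
grip_width: 1.002
```

Call:
jog_arm(increments=[{"x":0,"y":0,"z":0.0005,"spin":0,"grip":-1},{"x":0.0001,"y":0,"z":0.001,"spin":0,"grip":-1}])

```text
t: 20.05
eef_pos: [0.6577, 0.0486, 0.0342]
orientation: [[0.999, -0.0, 0.054], [-0.054, -0.002, 0.999], [-0.0, -1.0, -0.002]]
ft_force: [-2.3, -8.3, 0.1]
grip_width: 0.997
```

Call:
jog_arm(increments=[{"x":0,"y":0,"z":0.0005,"spin":0,"grip":-1},{"x":0.0001,"y":0,"z":0.001,"spin":0,"grip":-1}])

```text
t: 20.25
eef_pos: [0.6577, 0.0486, 0.0342]
orientation: [[0.999, -0.001, 0.054], [-0.054, -0.004, 0.999], [-0.001, -1.0, -0.004]]
ft_force: [-3.9, -11.5, 1.1]
grip_width: 1.001
```

Call:
jog_arm(increments=[{"x":0,"y":0,"z":0.0005,"spin":0,"grip":-1},{"x":0.0001,"y":0,"z":0.001,"spin":0,"grip":-1}])

```text
t: 20.45
eef_pos: [0.6577, 0.0486, 0.0343]
orientation: [[0.999, -0.001, 0.054], [-0.054, -0.006, 0.999], [-0.001, -1.0, -0.006]]
ft_force: [-4.0, -13.1, 0.5]
grip_width: 1.005
```

Contact is met at y = 0.0486. Easing to about 9.5 N and holding.

Call:
jog_arm(increments=[{"x":0,"y":0,"z":-0.001,"spin":0,"grip":-1}])

```text
t: 20.55
eef_pos: [0.6577, 0.0485, 0.0343]
orientation: [[0.999, -0.001, 0.055], [-0.055, -0.003, 0.998], [-0.001, -1.0, -0.003]]
ft_force: [-3.4, -7.2, 0.4]
grip_width: 0.997
```

Run:
```python
from h import *
plan([.6572,.0525,.0345],-.055);f=shot("wrist","wrist16")
g=f["color"][:,:,::-1];cv2.imwrite("pics/wc16.png",cv2.resize(g[0:140,80:480],None,fx=2,fy=2,interpolation=cv2.INTER_CUBIC))
```

```text
t 20.55 pos [0.6577 0.0485 0.0343] h -0.0548 shift [-0.0007 -0.0002  0.0039] spin 0.0002 F [-3.43 -7.17  0.42] q [-0.01  0.33  1.76 -0.    1.05  0.05]
```

View pics/wc16.png

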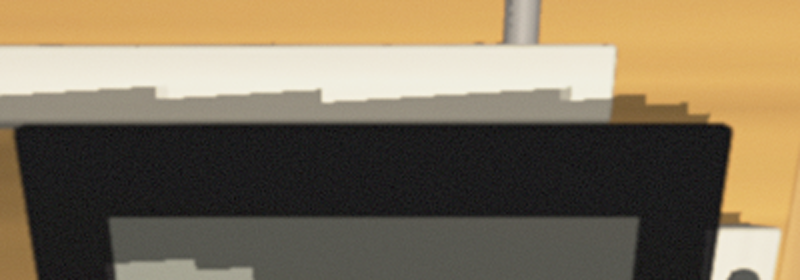

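The case front is against the bar along its length. Adding a little and holding for the press.

Call:
jog_arm(increments=[{"x":0,"y":0,"z":0.0005,"spin":0,"grip":-1},{"x":0,"y":0,"z":0.0005,"spin":0,"grip":-1}])

```text
t: 20.8
eef_pos: [0.6577, 0.0486, 0.0342]
orientation: [[0.999, -0.001, 0.054], [-0.054, -0.005, 0.999], [-0.001, -1.0, -0.005]]
ft_force: [-2.6, -10.3, -0.0]
grip_width: 1.0
```

Call:
jog_arm(increments=[{"x":0,"y":0,"z":0,"spin":0,"grip":-1},{"x":0,"y":0,"z":0,"spin":0,"grip":-1},{"x":0,"y":0,"z":0,"spin":0,"grip":-1}])

```text
t: 21.1
eef_pos: [0.6577, 0.0486, 0.0342]
orientation: [[0.999, -0.001, 0.054], [-0.054, -0.004, 0.999], [-0.001, -1.0, -0.005]]
ft_force: [-3.8, -10.9, 0.2]
grip_width: 0.998
```

Call:
jog_arm(increments=[{"x":0,"y":0,"z":0,"spin":0,"grip":-1},{"x":0,"y":0,"z":0,"spin":0,"grip":-1},{"x":0,"y":0,"z":0,"spin":0,"grip":-1},{"x":0,"y":0,"z":0,"spin":0,"grip":-1}])

```text
t: 21.5
eef_pos: [0.6577, 0.0486, 0.0342]
orientation: [[0.999, -0.001, 0.054], [-0.054, -0.004, 0.999], [-0.001, -1.0, -0.005]]
ft_force: [-3.8, -10.4, 1.0]
grip_width: 0.996
```

Call:
jog_arm(increments=[{"x":0,"y":0,"z":-0.002,"spin":0,"grip":-1},{"x":0,"y":0,"z":-0.004,"spin":0,"grip":-1},{"x":0,"y":0,"z":-0.008,"spin":0,"grip":-1},{"x":0,"y":0,"z":-0.016,"spin":0,"grip":-1},{"x":0,"y":0,"z":-0.026,"spin":0,"grip":-1}])

```text
t: 22.0
eef_pos: [0.6569, 0.0251, 0.0346]
orientation: [[0.999, 0.001, 0.054], [-0.054, 0.0, 0.999], [0.001, -1.0, 0.0]]
ft_force: [0.3, 0.2, -0.1]
grip_width: 1.001
```

Call:
jog_arm(increments=[{"x":0,"y":-0.02,"z":0,"spin":0,"grip":-1},{"x":0,"y":-0.05,"z":0,"spin":0,"grip":-1},{"x":0,"y":-0.08,"z":0,"spin":0,"grip":-1},{"x":0,"y":-0.1,"z":0,"spin":0,"grip":-1},{"x":0,"y":-0.1,"z":0,"spin":0,"grip":-1}])

```text
t: 22.5
eef_pos: [0.6592, 0.0246, 0.139]
orientation: [[0.998, 0.008, 0.055], [-0.055, -0.0, 0.998], [0.008, -1.0, 0.0]]
ft_force: [0.2, 0.8, -0.5]
grip_width: 0.996
```

Call:
jog_arm(increments=[{"x":0,"y":0,"z":0,"spin":0,"grip":-1},{"x":0,"y":0,"z":0,"spin":0,"grip":-1},{"x":0,"y":0,"z":0,"spin":0,"grip":-1},{"x":0,"y":0,"z":0,"spin":0,"grip":-1}])

```text
t: 22.9
eef_pos: [0.6558, 0.0253, 0.1326]
orientation: [[0.998, -0.003, 0.055], [-0.055, 0.0, 0.998], [-0.003, -1.0, -0.0]]
ft_force: [-0.2, -0.0, 0.5]
grip_width: 1.003
```

Run:
```python
from h import *
plan([.6572,.0525,.0345],-.055);f=shot("wrist","wrist17")
g=f["color"][:,:,::-1];cv2.imwrite("pics/wc17.png",cv2.resize(g[0:220,120:440],None,fx=2.5,fy=2.5,interpolation=cv2.INTER_CUBIC))
f=shot("scene","scene17");g=f["color"][:,:,::-1]
cv2.imwrite("pics/sc17.png",cv2.resize(g[160:260,235:350],None,fx=6,fy=6,interpolation=cv2.INTER_CUBIC))
```

```text
t 22.9 pos [0.6558 0.0253 0.1326] h -0.055 shift [0.0002 0.0981 0.0272] spin 0.0 F [-0.17 -0.01  0.48] q [-0.04  0.22  1.72  0.    1.21  0.01]
```

View pics/wc17.png

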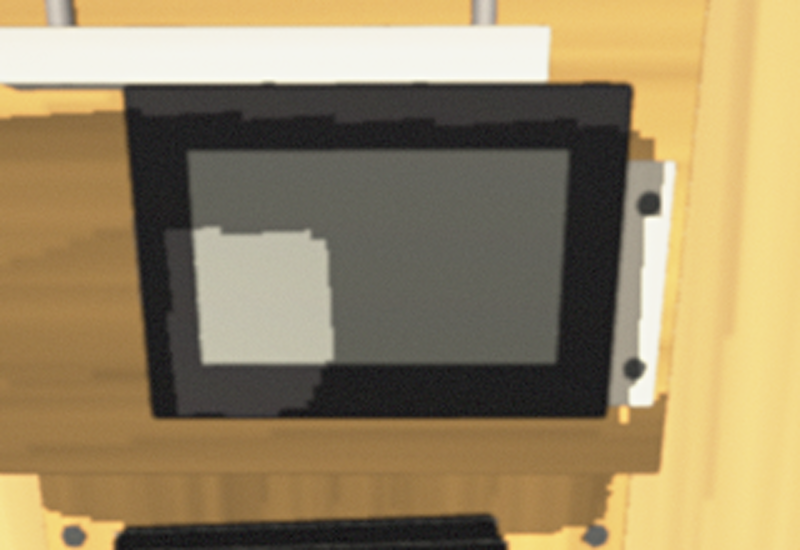

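View pics/sc17.png

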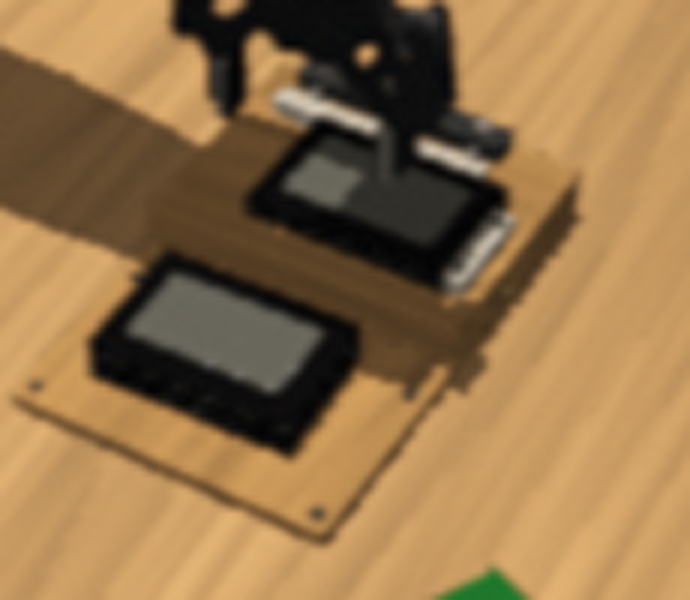

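Run:
```python
from h import *
g=cv2.imread("pics/wrist17.png")
a=cv2.resize(g[15:55,110:350],None,fx=3.3,fy=6,interpolation=cv2.INTER_CUBIC)
b=cv2.resize(g[50:175,350:400],None,fx=5,fy=2.6,interpolation=cv2.INTER_CUBIC)
b=cv2.copyMakeBorder(b,0,0,0,a.shape[1]-b.shape[1],cv2.BORDER_CONSTANT)
cv2.imwrite("pics/z17.png",np.clip(np.vstack([a,b]).astype(float)*1.3,0,255).astype('uint8'))
```

```text
(no output)
```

View pics/z17.png

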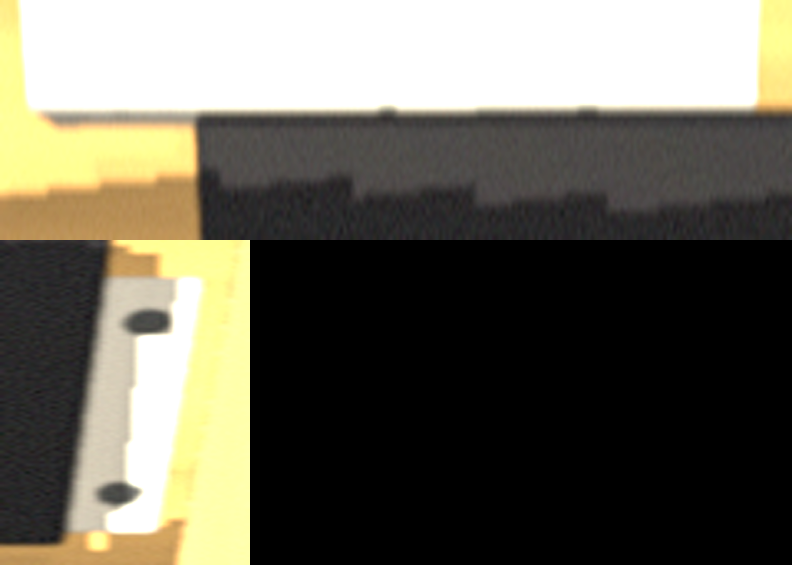

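Run:
```python
from rig import *
o=get_obs();print(o["t"],o["eef_pos"],o["ft_force"]);print(sign_off())
```

```text
23.0 [0.65617996 0.02531234 0.13336627] [-0.00337081 -0.40568671  0.59325094]
the job is handed in; nothing more can be done
None
```

The top black case now lies flat on the shelf, against both the side stop and the end bar. I handed the job in at 23.0 s of the 67 s allowed.

- **Onto the shelf:** I pushed the case off the stack with the open fingers, at about 1–3 N. A check partway through showed the bottom and middle cases in place, to about 1 mm. I only compared the middle case's rear edge from mid-push, since the top case hid it before.
- **Side stop:** The press read 9.6–10.0 N at the wrist for 0.7 s. Less sliding friction, I take that as about 8 N on the stop.
- **End bar:** I slid the case along the stop with a light sideways push of about 2–4 N and felt contact. The force then briefly overshot to a reading of 13.1 N, below the 18 N limit. I eased back and pressed at a reading of about 10.5 N for 0.7 s, which I estimate at 7–9 N on the bar.
- **Last checks:** With the gripper backed off and raised, the final pictures showed the case parallel to both stops with no visible gap, and the green look-alikes were not touched. The wrist force read near zero.
- **Disagreement between measurements:** My estimates of the jig's angle varied between 0.043 and 0.064 rad clockwise from picture to picture, so flushness rests on the contact feel and the close-up picture rather than on the measured angles.

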